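# Pack and latch the cold medicine carrier

### The job

Pack the insulated medicine carrier for dispatch: stand the cool pack upright in its narrow slot at the end, and every brown medicine bottle on the bench upright in a compartment of its own. Then close the lid, hook the latch's wire loop over the keeper on the lid, and press the lever down flat against the carrier so that the lid is pulled tight on its seal. Leave the cartons, jars and tape roll where they are.

Things in the scene. Friction and masses are not known exactly. Their poses are not given: they have to be found in the camera images.
- carrier_floor (a point): The insulated carrier, a white open-topped box standing firm on the bench (it does not slide): 222 mm along its x, 168 mm along its y, rim 105 mm above the bench, walls 18 mm thick, hollow 186 x 132 mm. The point is the middle of its inner floor, 20 mm above the bench. Axes: x to the end with the cool-pack slot, y to the lid's hinge side (the latch is on the -y side), z up.
- compartments (a point): Middle of the floor of the four bottle compartments (carrier axes). Their centres lie 37 mm to each side of it along x and 34 mm along y; each is 70 mm along x and 64 mm along y. The dividers are 4 mm thick and 50 mm high.
- pack_slot (a point): The narrow slot for the cool pack at the carrier's +x end: the point is the middle of its floor. It is 38 mm along the carrier's x and 132 mm along its y; outside it is the end wall (85 mm above the floor), inside it a divider 50 mm high.
- cool_pack_mid (a point): The cool pack, a pale hard plastic slab 30 mm thick (its x), 100 mm wide (its y), 110 mm tall (its z), 250 g, standing upright on the bench at the start. The point is its centre, 55 mm above its underside. In the slot its top stands 25 mm above the carrier's rim.
- bottle0_mid (a point): Brown glass medicine bottle 0, loose: round body 52 mm in diameter up to 60 mm, white cap 34 mm in diameter on top (from 78 mm), 106 mm tall in all, about 120 g. Stands upright on the bench at the start; two to four of the four bottles are there, the others are absent (None). The point is its centre, 53 mm above its underside; z is its own upward axis.
- bottle1_mid (a point): Brown glass medicine bottle 1, loose: round body 52 mm in diameter up to 60 mm, white cap 34 mm in diameter on top (from 78 mm), 106 mm tall in all, about 120 g. Stands upright on the bench at the start; two to four of the four bottles are there, the others are absent (None). The point is its centre, 53 mm above its underside; z is its own upward axis.
- bottle2_mid (a point): Brown glass medicine bottle 2, loose: round body 52 mm in diameter up to 60 mm, white cap 34 mm in diameter on top (from 78 mm), 106 mm tall in all, about 120 g. Stands upright on the bench at the start; two to four of the four bottles are there, the others are absent (None). The point is its centre, 53 mm above its underside; z is its own upward axis.
- bottle3_mid (a point): Brown glass medicine bottle 3, loose: round body 52 mm in diameter up to 60 mm, white cap 34 mm in diameter on top (from 78 mm), 106 mm tall in all, about 120 g. Stands upright on the bench at the start; two to four of the four bottles are there, the others are absent (None). The point is its centre, 53 mm above its underside; z is its own upward axis.
- lid (a joint): Angle of the carrier's grey lid in rad: 0 shut tight, 0.036 resting on its springy seal (6 mm tall at the latch side, flat under some 20 N there), 1.6 to 1.85 at the start (upright), at most 1.9. Stiff hinge: it stays where left; moving it takes up to about 6 N at the free edge. Lid 222 x 168 mm, hollow underneath, 40 mm high when shut.
- lid_hinge (a point): Middle of the lid's hinge line, on the outer top edge of the carrier's hinge side, 105 mm above the bench; the line runs along the carrier's x.
- lid_front (a point): Middle of the lid's free top edge, on its outer face: 168 mm from the hinge side across the lid, 40 mm above the lid's underside. Moves with the lid.
- keeper (a point): Seat of the loop's bar in the keeper, a steel hook on the lid's latch-side face: a ledge 28 mm wide with an upturned lip, open upwards. The point is 12.5 mm out from the lid's face, mid-way in the 11 mm channel between face plate and lip, 2.5 mm above the ledge; the lip is 3 mm thick and 8 mm high. The lid's top is 14 mm higher than the point when shut. Moves with the lid.
- latch_pivot (a point): Middle of the lever's pivot pin on the carrier's latch side: 14 mm out from the carrier's side wall, 86 mm above the bench. The pin runs along the carrier's x.
- lever (a joint): Angle of the steel latch lever in rad: 0 = flat against the carrier, pointing straight down from its pivot (latched); grows as the tip swings out and up (1.57 = level outward); 1.75 to 2.15 at the start, at most 2.4. Stays where left. 26 mm wide, 70 mm long, outer face 5 mm from the line through the pivot. Pressing it takes some 5 N; it goes over centre just before 0 and then holds.
- lever_tip (a point): The lever's free end, 66 mm from the pivot. Moves with the lever.
- loop_pivot (a point): Middle of the line about which the wire loop swings on the lever, 18 mm from the lever's pivot towards its tip (0.14 rad from the lever's line, on the carrier's side). Moves with the lever. With the lid resting on its seal and the bar in the keeper, the lever is at about 1.3.
- loop_bar (a point): Middle of the end bar of the latch's wire loop, which hooks over the keeper. The loop is a U of 5 mm steel wire: two legs 63 mm long from loop_pivot to the bar, 44 mm wide over the legs (along the carrier's x); lever and keeper fit between the legs. It stays where left and starts leaning up and outward. Held across both legs it keeps its angle to the fingers.
- carton_tall: Bystander: a loose white and blue carton, 40 x 62 x 105 mm tall. Origin under its centre.
- carton_flat: Bystander: a loose white and green carton, 62 x 120 x 40 mm tall. Origin under its centre.
- carton_small: Bystander: a loose white and yellow carton, 45 x 80 x 60 mm tall. Origin under its centre.
- tablet_jar: Bystander: a loose white jar 76 mm in diameter, 115 mm tall. Origin under its centre.
- ointment: Bystander: a small loose white jar 38 mm in diameter, 34 mm tall, among the bottles. Origin under its centre.
- tape_roll: Bystander: a loose roll of tape lying flat, 90 mm in diameter, 25 mm tall. Origin under its centre.
There are look-alikes about, which are no part of the job. Leave any red or turquoise look-alike of the part that bears bottle2_mid alone.

How it is judged:
By the outcome, as a careful person would: the job done as asked, in the order asked, and still so for the second after the job is handed in, with the robot touching nothing.
Of bottle0, bottle1, bottle2, bottle3 only 2 to 4 are there at a start; the rules pass over those that are not, and their reading is None.
At some moment in a run one of bottle0, bottle1, bottle2, bottle3 may be knocked a few centimetres aside while the robot is not near it.
It also fails if it takes over 210 s, if anything falls off the work surface, if the arm or the gripper's body presses on something with over 40 N, if the wrist force passes 120 N, or if a joint passes its speed limit or range.

### The arm

A 6-joint arm with a two-finger parallel gripper is mounted at the origin on the work surface. World frame = base frame: x ahead of the robot, y to its left, z up, the work surface at z = 0. Lengths are in m, angles in rad, forces in N, time in s.
With the tool pointing down it reaches from about 0.3 to 0.875 m from the base axis. Payload 4.2 kg.
Tool frame: the origin (TCP) lies between the finger pads; the fingertips stand 22 mm ahead of it and the grasp point (between the pads) lies 3 mm ahead of it; y points along the fingers, z is the direction in which the jaws open and shut, and the axes are right-handed (so a half turn about y gives the same grasp; the last joint's range is limited). The gripper opens to 85 mm and grips with 20 to 120 N. Pads are 22 mm wide; open, the fingers measure 114 mm over their backs; the gripper's body (76 mm by 85 mm) begins 54 mm behind the grasp point. The pads swing forward as they close: fully open they stand 13 mm farther back than shut.
Start: joints at [1.157, 0.32, 1.565, -0, 1.257, -0.02], TCP at [0.221, 0.531, 0.253] pointing down, gripper open.
Joint ranges: [-3.11, 3.11], [-0.84, 2.01], [0.21, 2.61], [-1.34, 4.49], [0.05, 2.63], [-2.56, 2.56]. Speed limits (rad/s): [2.57, 2.57, 3.14, 3.14, 3.14, 3.14].

### API

Orientations are given as a rotation vector (axis times angle).
In Python, from station import get_state, read_camera, camera_info, close_job gives the robot as it stands.
- The arm moves only by the tool drive_tool, never from a script. Its arguments are lists of equal length, an entry for each row: "claw": the closure, from 0 (fully open) to 1 (shut); "translation": the shift along the tool's x, y, z in units of 40 mm (1.0 is 40 mm), a list of three; "twist": the turn about the tool's y in units of 6 degrees (1.0 is 6 degrees). A call has 1 to 20 rows; each row is the pose to reach, as a shift and turn from the pose measured when the call began, along the tool's axes at that moment; what a row does not reach only later rows make up. A row lasts 1/8 s, in which the tool goes at most 62.5 mm and 10.7 degrees, less where a joint would pass 70% of its speed; a pose out of reach is approached as far as the arm can. A call with a gripper value outside its range is refused whole. The fingers move at their own pace and stop on an object; "force" is the grip in N (left out, the last holds). Time passes only in rows, so rows that repeat a pose let the fingers close. It gives the time, the measured TCP pose, the force and the opening at its end, in the units of the state.
- get_state(): the state, without advancing time (a new reading comes with each control period).
- read_camera(name): name is "scene" or "side" or "wrist"; returns the picture (420x560x3 uint8, red, green, blue); there is no depth.
- camera_info(name): a dict with "K" (3x3 intrinsics, pixels), "origin" and "orientation" of the camera in the world. Camera axes: x right, y up, looking along -z (the intrinsics and any distortion apply to the point x, -y, -z); pixel columns grow to the right and rows downward; lengths in m; the calibration is good to about 2 mm. A picture is of the moment at which its call begins: read the wrist's pose just before it. camera_info takes no time and is no camera call; for the wrist camera it gives the pose at the moment of the call.
- close_job(): hands the job in, once; it reports no verdict.
The state is a dict: "time": time; "joints": joint angles; "qd": joint speeds; "tau": joint torques, N m; "eef_pos": TCP position; "ee_rot": TCP orientation; "wrist_force": force on the tool from outside, world axes, zero at the start; "ft_torque": the same for the moment, N m; "opening": finger opening in m.
Only numpy, scipy, OpenCV 4.12 (cv2) and the standard library are available. Lean on these libraries where they do the work, as an engineer would, in place of code of your own. Each camera call takes 0.05 s, during which the arm holds its last target.

## Working session

There is one attempt and no reset: what is moved stays moved. The work goes in short steps, Python scripts to look and compute and a tool call to move; the robot and the scene stay as the last step left them, time stands still between calls to the robot, and variables do not carry over. Pictures are saved under pics/ and viewed, and the job is handed in when it is done.

Besides the shell and the picture viewer there is one more tool, called after ">>>" as name(argument=value, ...), one argument or row to a line, values as JSON. drive_tool: Moves the arm, as the interface text tells. Its arguments: {"type":"object","properties":{"claw":{"type":"array","items":{"type":"number"}},"translation":{"type":"array","items":{"type":"array","items":{"type":"number"}}},"twist":{"type":"array","items":{"type":"number"}},"force":{"type":"number"}},"required":["claw","translation","twist"]}

```bash
ls; mkdir -p pics
python3 - <<'E'
from station import *
import cv2
print(get_state())
for n in ["scene","side","wrist"]:
    i=camera_info(n); print(n,i)
    cv2.imwrite(f"pics/{n}0.png",read_camera(n)[:,:,::-1])
E
```

```text
pics
{'time': 0.0, 'joints': array([ 1.15699526e+00,  3.20262594e-01,  1.56568847e+00,  7.45520600e-06,
        1.25738828e+00, -1.99861582e-02]), 'qd': array([ 0.00095771, -0.00114108,  0.00034097, -0.0011169 ,  0.00067472,
       -0.0006722 ]), 'tau': array([ 1.23135385e-03, -4.15525031e+01, -2.34164715e+01,  1.22503493e-04,
        8.19644309e-03,  5.37691545e-07]), 'eef_pos': array([0.22044728, 0.53058298, 0.25249539]), 'ee_rot': array([-1.55033709,  0.30931617, -0.30871152]), 'wrist_force': array([-0.77476377, -0.14719028,  0.23466427]), 'ft_torque': array([-0.01719648,  0.02841248, -0.01284915]), 'opening': 0.0852148063660391}
scene {'K': array([[457.46977666,   0.        , 278.46789847],
       [  0.        , 457.46977666, 208.27377891],
       [  0.        ,   0.        ,   1.        ]]), 'origin': array([1.23044763, 0.42719505, 1.04232509]), 'orientation': array([0.40719638, 0.78799001, 2.0451645 ])}
side {'K': array([[398.00842957,   0.        , 278.79572891],
       [  0.        , 398.00842957, 210.07423347],
       [  0.        ,   0.        ,   1.        ]]), 'origin': array([ 0.32072001, -0.95371748,  0.67277556]), 'orientation': array([ 1.02230455, -0.12091581, -0.20500286])}
wrist {'K': array([[295.39894706,   0.        , 285.9137308 ],
       [  0.        , 295.39894706, 207.78469434],
       [  0.        ,   0.        ,   1.        ]]), 'origin': array([0.14702108, 0.56138875, 0.37350056]), 'orientation': array([-0.27525666, -0.18211116,  1.16774805])}
```

View pics/scene0.png

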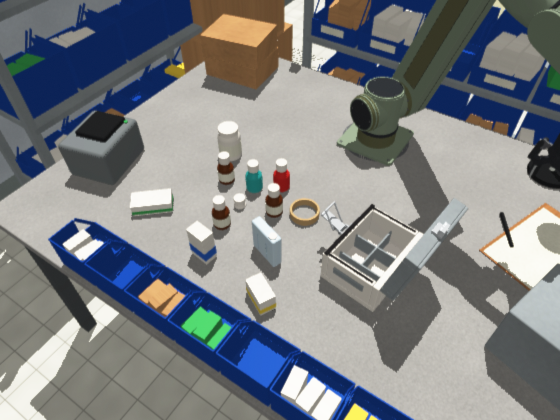

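View pics/side0.png

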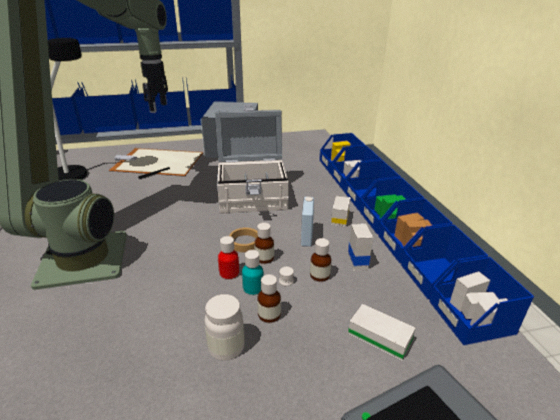

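View pics/wrist0.png

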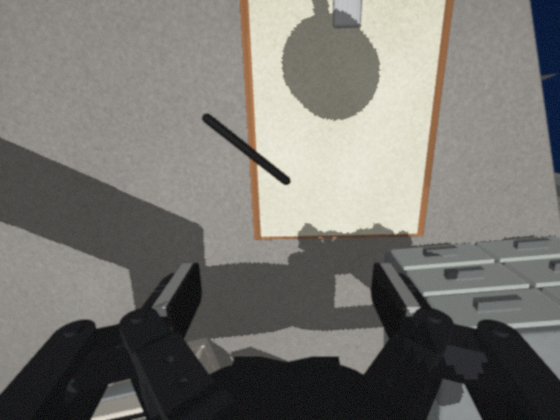

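```bash
cat > h.py <<'E'
import numpy as np, cv2
from scipy.spatial.transform import Rotation as Rn
from station import *
def cam(n):
    i=camera_info(n); return i["K"],np.array(i["origin"]),Rn.from_rotvec(i["orientation"]).as_matrix()
def ray(n,u,v,c=None):
    K,o,R=c or cam(n); p=np.linalg.solve(K,[u,v,1.]); d=R@np.array([p[0],-p[1],-p[2]]); return o,d/np.linalg.norm(d)
def onz(n,u,v,z,c=None):
    o,d=ray(n,u,v,c); return o+d*(z-o[2])/d[2]
def tri(obs):
    A=np.zeros((3,3));b=np.zeros(3)
    rs=[ray(*x) for x in obs]
    for o,d in rs:
        P=np.eye(3)-np.outer(d,d);A+=P;b+=P@o
    X=np.linalg.solve(A,b); return X,[float(np.linalg.norm((np.eye(3)-np.outer(d,d))@(X-o))) for o,d in rs]
def proj(n,X,c=None):
    K,o,R=c or cam(n); p=R.T@(np.array(X)-o); q=K@np.array([p[0],-p[1],-p[2]]); return q[:2]/q[2]
def tool():
    s=get_state(); return np.array(s["eef_pos"]),Rn.from_rotvec(s["ee_rot"]).as_matrix(),s
def goto(X,zdir=None):
    """translation units and twist to bring TCP to X, with jaw axis z along zdir (world, horizontal, sign free)"""
    p,R,s=tool(); t=R.T@(np.array(X)-p)/0.04; tw=None
    if zdir is not None:
        best=None
        z=np.array([zdir[0],zdir[1],0.]);z/=np.linalg.norm(z)
        out=[]
        for sg in (1,-1):
            l=R.T@(sg*z); a=np.degrees(np.arctan2(l[0],l[2])); out.append(a/6)
        tw=np.round(out,3)
    print("trans",np.round(t,3),"twist",tw)
    return t,tw
def snap(n,name,crop=None,s=1):
    im=read_camera(n); 
    out=im
    if crop: x0,y0,x1,y1=crop; out=im[y0:y1,x0:x1]
    if s!=1: out=cv2.resize(out,None,fx=s,fy=s,interpolation=cv2.INTER_CUBIC)
    cv2.imwrite(f"pics/{name}.png",out[:,:,::-1]); return im
E
python3 - <<'E'
from h import *
p,R,s=tool(); print(R.round(3),s["time"])
im=snap("scene","s1",(180,110,460,320),2.8)
im=snap("side","d1",(180,80,400,350),2.2)
E
```

```text
[[ 0.923 -0.001  0.384]
 [-0.384 -0.001  0.923]
 [-0.    -1.    -0.001]] 0.15
```

View pics/s1.png

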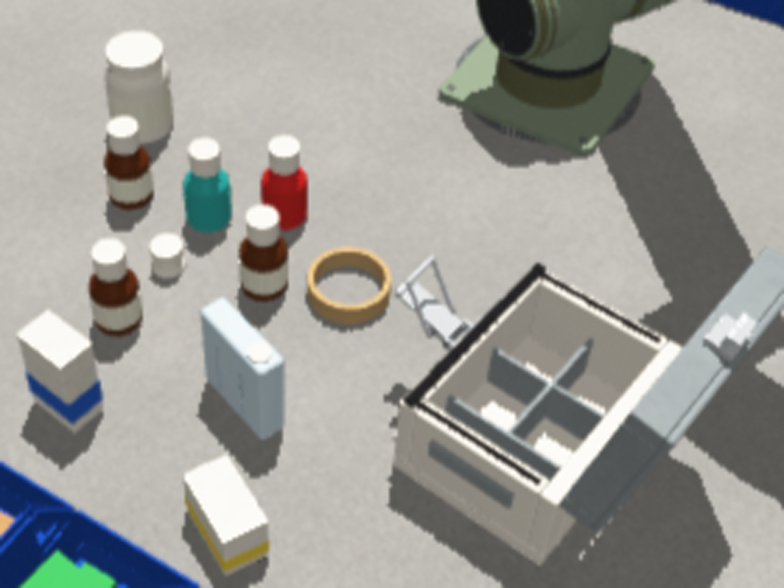

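View pics/d1.png

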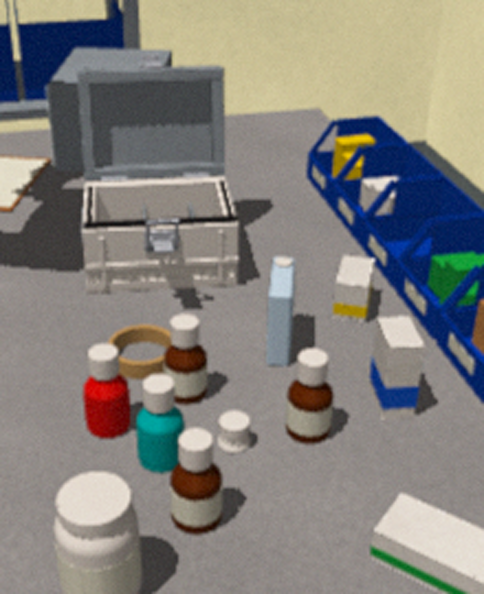

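Run:
```python
from h import *
S=lambda u,v:("scene",180+u/2.8,110+v/2.8)
D=lambda u,v:("side",180+u/2.2,80+v/2.2)
for n,a,b in [("A",(123,126),(196,440)),("B",(109,249),(313,359)),("C",(262,216),(185,323)),("teal",(205,149),(159,385)),("red",(285,146),(103,353)),("oint",(167,243),(235,419))]:
    X,e=tri([S(*a),D(*b)]); z=.034 if n=="oint" else .106; print(n,X.round(4),np.round(e,4),onz(*S(*a),z).round(3),onz(*D(*b),z).round(3))
for q in [(540,268),(405,402),(545,487),(678,345)]: print(onz(*S(*q),.105).round(4))
snapS=snap("scene","s2",(310,180,470,310),5)
snap("side","d2",(200,95,300,220),5)
snap("scene","s3",(240,200,300,275),8)
```

```text
A [ 0.4491 -0.313   0.1037] [0.0014 0.0014] [ 0.449 -0.311  0.106] [ 0.45  -0.317  0.106]
B [ 0.6025 -0.2096  0.1035] [0.002 0.002] [ 0.602 -0.207  0.106] [ 0.603 -0.214  0.106]
C [ 0.479  -0.1073  0.1031] [0.0015 0.0015] [ 0.48  -0.105  0.106] [ 0.479 -0.113  0.106]
teal [ 0.4288 -0.2166  0.1023] [0.0018 0.0018] [ 0.43  -0.214  0.106] [ 0.429 -0.223  0.106]
red [ 0.3778 -0.1463  0.103 ] [0.0015 0.0015] [ 0.379 -0.144  0.106] [ 0.379 -0.152  0.106]
oint [ 0.5146 -0.2095  0.0343] [0.002 0.002] [ 0.512 -0.209  0.034] [ 0.516 -0.211  0.034]
[0.3874 0.1631 0.105 ]
[0.6018 0.1341 0.105 ]
[0.6134 0.2786 0.105 ]
[0.4044 0.3133 0.105 ]
```

View pics/s2.png

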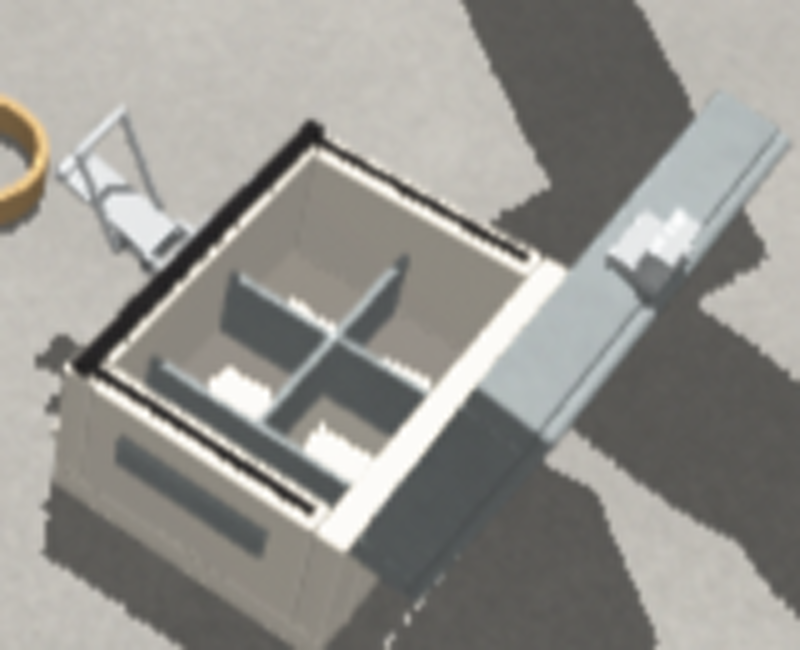

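View pics/d2.png

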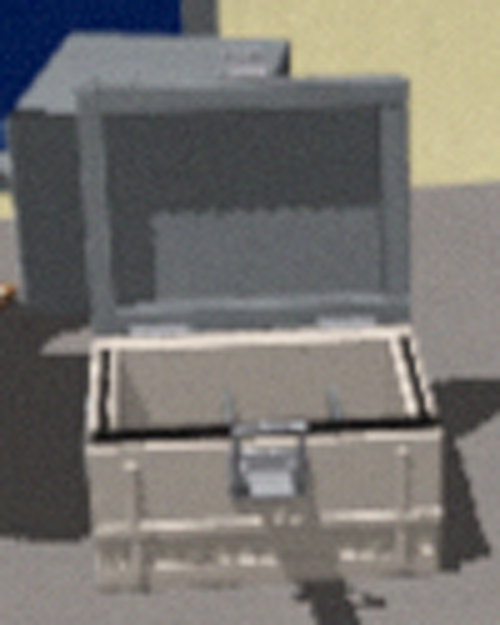

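View pics/s3.png

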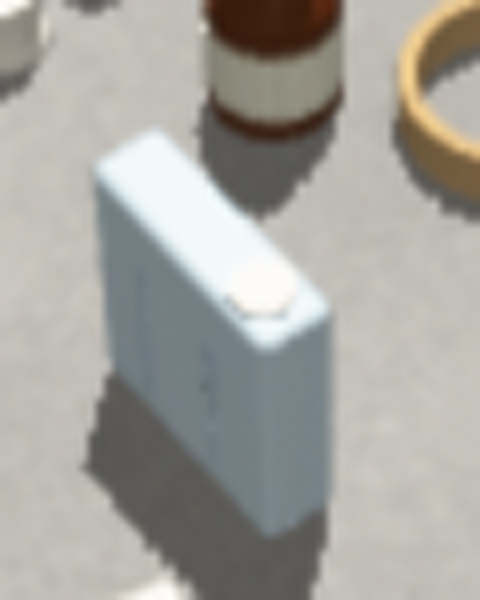

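Run:
```python
from h import *
goto([.221,.531,.40]); goto([.6,.12,.40],[.134,.991])
print(onz("scene",180+348/2.8,110+287/2.8,.02))
```

```text
trans [ 0.009 -3.67   0.004] twist None
trans [12.701 -3.669 -5.849] twist [-2.477 27.523]
[ 0.44761516 -0.01849441  0.02      ]
```

>>> drive_tool(
  claw=[0,0,0,0,0,0,0,0,0,0,0,0,0,0,0,0,0],
  translation=[
    [0,-1.2,0],
    [0,-2.4,0],
    [0,-3.67,0],
    [1,-3.67,-0.5],
    [2,-3.67,-0.9],
    [3,-3.67,-1.4],
    [4,-3.67,-1.9],
    [5,-3.67,-2.3],
    [6,-3.67,-2.8],
    [7,-3.67,-3.2],
    [8,-3.67,-3.7],
    [9,-3.67,-4.2],
    [10,-3.67,-4.7],
    [11.5,-3.67,-5.3],
    [12.7,-3.67,-5.85],
    [12.7,-3.67,-5.85],
    [12.7,-3.67,-5.85],
  ],
  twist=[0,0,0,-0.2,-0.4,-0.6,-0.8,-1,-1.2,-1.4,-1.6,-1.8,-2,-2.2,-2.48,-2.48,-2.48],
)

```text
time: 2.52
eef_pos: [0.5997, 0.1201, 0.3998]
ee_rot: [-1.568, 0.106, -0.105]
wrist_force: [1.1, 0.5, 0.9]
opening: 0.0852
```

Run:
```python
from h import *
p,R,s=tool(); print(p,R.round(3),s["wrist_force"]); print(camera_info("wrist"))
snap("wrist","w1",None,1.4)
```

```text
[0.59966777 0.12013664 0.39984429] [[ 0.991 -0.001  0.134]
 [-0.134  0.     0.991]
 [-0.001 -1.     0.   ]] [1.1034417  0.5271292  0.90320107]
{'K': array([[295.39894706,   0.        , 285.9137308 ],
       [  0.        , 295.39894706, 207.78469434],
       [  0.        ,   0.        ,   1.        ]]), 'origin': array([0.52095314, 0.131024  , 0.52084916]), 'orientation': array([-0.25456744, -0.22350483,  1.42426405])}
```

View pics/w1.png

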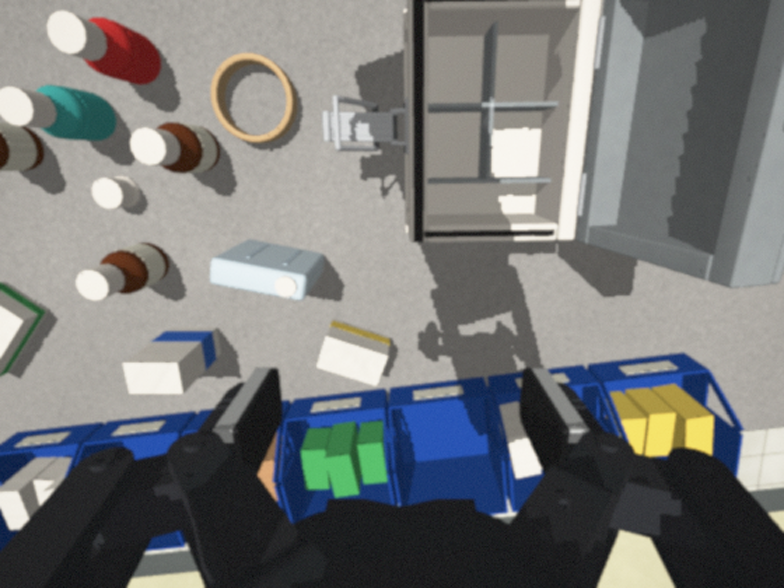

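Run:
```python
from h import *
snap("wrist","w2",(225,0,425,180),4)
W=lambda u,v,z:onz("wrist",u/1.4,v/1.4,z)
for q in [(410,240),(577,240),(410,2)]: print(W(*q,.105).round(4))
for n,a,z in [("tape",(253,97),.025),("B",(100,283),.106),("C",(152,146),.106),("oint",(110,193),.034)]: print(n,W(*a,z).round(4))
for q in [(211,280),(300,297),(325,262),(236,242)]: print("pack",W(*q,.11).round(4))
```

```text
[0.6007 0.1313 0.105 ]
[0.6231 0.2998 0.105 ]
[0.3946 0.1572 0.105 ]
tape [ 0.4364 -0.0195  0.025 ]
B [ 0.6028 -0.1965  0.106 ]
C [ 0.4789 -0.0999  0.106 ]
oint [ 0.5146 -0.2039  0.034 ]
pack [ 0.614  -0.0783  0.11  ]
pack [0.6444 0.0093 0.11  ]
pack [0.6108 0.0424 0.11  ]
pack [ 0.5786 -0.0425  0.11  ]
```

View pics/w2.png

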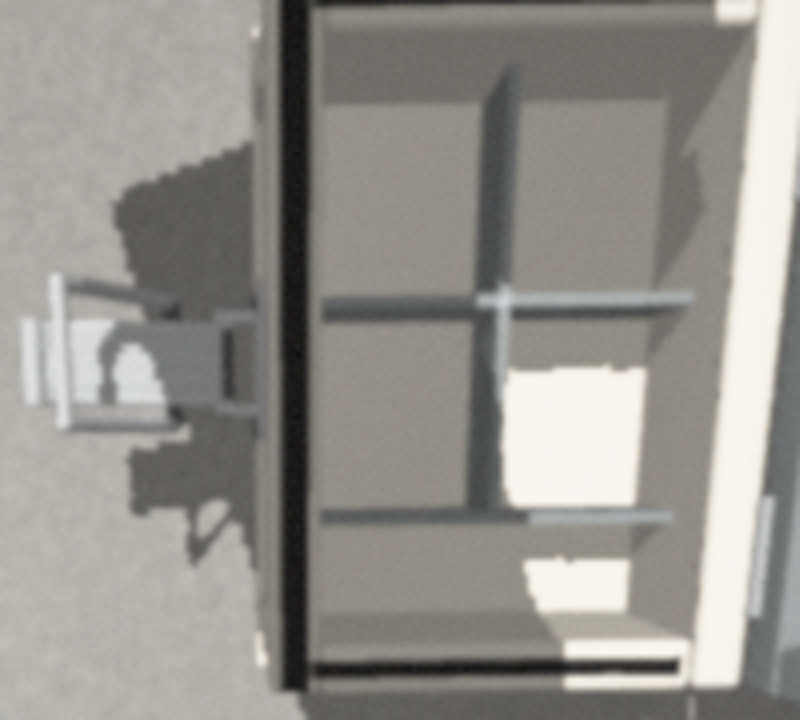

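Run:
```python
from h import *
c=cam("wrist")
W=lambda u,v,z:onz("wrist",225+u/4,v/4,z,c)
a=W(280,690,.105);b=W(740,688,.105);print(a,b,np.linalg.norm(a-b))
f=W(280,10,.105); print("latch dir",np.degrees(np.arctan2(*(a-f)[[1,0]])), "end dir",np.degrees(np.arctan2(*(b-a)[[1,0]])))
cr=W(490,300,.07); print("cross",cr)
inn=W(317,660,.105); inn2=W(320,15,.105); print(inn,inn2,np.linalg.norm(inn-inn2))
th=np.radians(-7.5); x=np.array([np.cos(th),np.sin(th),0]);y=np.array([-x[1],x[0],0])
cen=(a+b)/2-.111*x; print("centre from end",cen)
# comps: slot along x: -93.. : comps centre = 93-38-4-70-2 = -21 
print("centre from cross",cr+.021*x)
for q in [(40,285,4),(60,280),(65,425)]: print(q)
```

```text
[0.60259899 0.13412711 0.105     ] [0.6235331  0.29672797 0.105     ] 0.16394290652730517
latch dir -7.039597997775593 end dir 82.66379081496896
cross [0.48194325 0.22427033 0.07      ]
[0.5936727  0.14841562 0.105     ] [0.3989491  0.17148024 0.105     ] 0.19608482126191257
centre from end [0.50301567 0.22991595 0.105     ]
centre from cross [0.5027636  0.22152928 0.07      ]
(40, 285, 4)
(60, 280)
(65, 425)
```

>>> drive_tool(
  claw=[0,0,0,0],
  translation=[
    [-0.4,0,1.2],
    [-0.75,0,2.5],
    [-0.75,0,2.5],
    [-0.75,0,2.5],
  ],
  twist=[0,0,0,0],
)

```text
time: 3.12
eef_pos: [0.5819, 0.2246, 0.4008]
ee_rot: [-1.569, 0.102, -0.103]
wrist_force: [-0.0, -0.0, 0.3]
opening: 0.0854
```

Run:
```python
from h import *
print(camera_info("wrist")["origin"])
snap("wrist","w3",(160,0,400,220),3.3)
```

```text
[0.50298983 0.23529598 0.52173041]
```

View pics/w3.png

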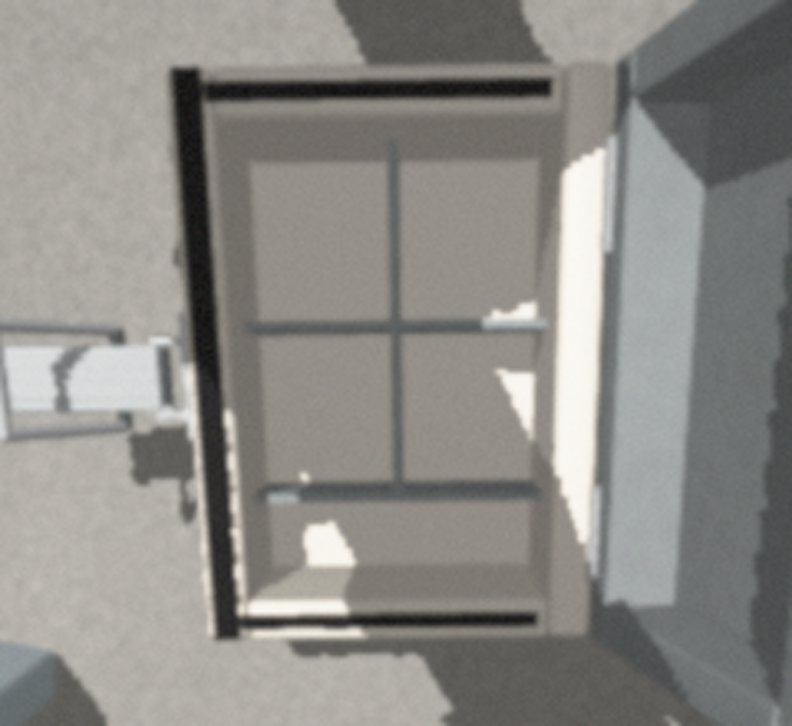

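Run:
```python
from h import *
c=cam("wrist")
W=lambda u,v,z:onz("wrist",160+u/3.3,v/3.3,z,c)
n=["fl","fh","sh","sl"]
O=[W(*q,.105) for q in [(172,68),(620,65),(588,637),(210,640)]]
for i in range(4): print(n[i],O[i].round(4),np.linalg.norm(O[i]-O[(i+1)%4]).round(4))
print("cen",np.mean(O,axis=0)); 
d=(O[3]-O[0]+O[2]-O[1]);print(np.degrees(np.arctan2(d[1],d[0])))
d=(O[1]-O[0]+O[2]-O[3]);print(np.degrees(np.arctan2(d[1],d[0]))-90)
cr=W(395,327,.07);t=W(398,490,.07); print(cr,t,np.linalg.norm(cr-t),np.degrees(np.arctan2(*(t-cr)[[1,0]])))
th=np.radians(-7.2);x=np.array([np.cos(th),np.sin(th),0]); print("cen from cross",cr+.021*x)
```

```text
fl [0.3847 0.159  0.105 ] 0.167
fh [0.4057 0.3247 0.105 ] 0.2204
sh [0.6242 0.2958 0.105 ] 0.1672
sl [0.6036 0.1298 0.105 ] 0.2208
cen [0.50456911 0.22731354 0.105     ]
-7.556912106520777
-7.145175969313257
[0.48402481 0.22842791 0.07      ] [0.55355309 0.22014306 0.07      ] 0.070020147842769 -6.795211317006687
cen from cross [0.50485921 0.22579591 0.07      ]
```

```bash
cat >> h.py <<'E'
CEN=np.array([.5047,.2268,0]); TH=np.radians(-7.2)
CX=np.array([np.cos(TH),np.sin(TH),0]); CY=np.array([-np.sin(TH),np.cos(TH),0])
def carr(x,y,z): return CEN+CX*x+CY*y+np.array([0,0,z])
E
python3 - <<'E'
from h import *
O=[onz("scene",240+u/8,200+v/8,.11) for u,v in [(97,170),(155,130),(328,305),(268,348)]]
for i in range(4): print(O[i].round(4),np.linalg.norm(O[i]-O[(i+1)%4]).round(4))
m=np.mean(O,axis=0);print(m); d=O[2]-O[1]+O[3]-O[0]; print(np.degrees(np.arctan2(d[1],d[0])), )
z=np.array([-d[1],d[0]])
goto([m[0],m[1],.3],z); goto([m[0]+.08,m[1],.4])
E
```

```text
[ 0.6197 -0.079   0.11  ] 0.0257
[ 0.5947 -0.0731  0.11  ] 0.095
[0.6247 0.017  0.11  ] 0.0259
[0.6498 0.0107 0.11  ] 0.0946
[ 0.62222589 -0.03111063  0.11      ]
71.50792316656477
trans [ 1.83   2.523 -6.188] twist [-13.182  16.818]
trans [ 3.814  0.024 -5.924] twist None
```

Run:
```python
from h import *
p,R,s=tool(); print(s["joints"].round(3))
goto([.6222,-.0311,.25])
```

```text
[ 0.349  0.355  1.151 -0.     1.635 -1.09 ]
trans [ 1.829  3.773 -6.187] twist None
```

>>> drive_tool(
  claw=[0,0,0,0,0,0,0,0,0,0,0,0,0],
  translation=[
    [0.3,0,-1],
    [0.6,0,-2],
    [0.9,0.5,-3],
    [1.2,1,-4],
    [1.5,1.6,-5],
    [1.8,2.2,-6.19],
    [1.83,3,-6.19],
    [1.83,3.77,-6.19],
    [1.83,3.77,-6.19],
    [1.83,3.77,-6.19],
    [1.83,3.77,-6.19],
    [1.83,3.77,-6.19],
    [1.83,3.77,-6.19],
  ],
  twist=[1.6,3.2,4.8,6.4,8,9.6,11.2,12.8,14.4,16,16.82,16.82,16.82],
)

```text
time: 4.8
eef_pos: [0.6221, -0.0318, 0.2503]
ee_rot: [-1.038, 1.442, -1.443]
wrist_force: [-0.1, 0.0, 0.9]
opening: 0.0855
```

Run:
```python
from h import *
p,R,s=tool(); print(s["joints"].round(3),R.round(3))
snap("wrist","w4",None,1.4)
```

```text
[-0.07   0.397  1.454 -0.     1.29   0.253] [[-0.317  0.001  0.948]
 [-0.948 -0.    -0.317]
 [-0.    -1.     0.001]]
```

View pics/w4.png

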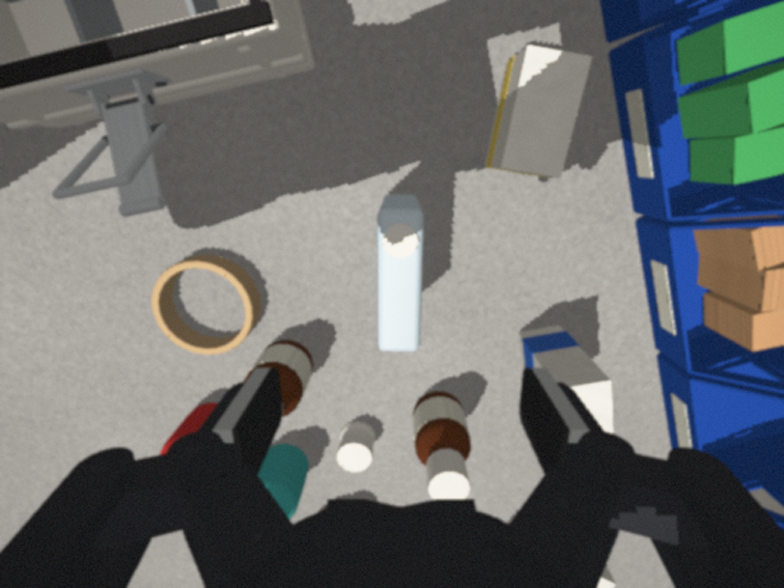

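Run:
```python
from h import *
W=lambda u,v,z:onz("wrist",u/1.4,v/1.4,z)
a=W(400,205,.11);b=W(399,350,.11);print(a,b,np.linalg.norm(a-b),(a+b)/2)
print(np.linalg.norm(W(379,300,.11)-W(421,300,.11)))
X=(W(379,300,.11)+W(421,300,.11))/2; p,R,s=tool(); print("jaw offset",R.T@(X-p))
```

```text
[0.63709456 0.01681768 0.11      ] [ 0.60497433 -0.07719408  0.11      ] 0.09934747513284804 [ 0.62103444 -0.0301882   0.11      ]
0.028073538878930524
jaw offset [ 0.01180879  0.1402566  -0.00122745]
```

>>> drive_tool(
  claw=[0,0,0,0,0,1,1,1,1,1,1,1],
  translation=[
    [0,1,0],
    [0,2,0],
    [0,3,0],
    [0,3.45,0],
    [0,3.45,0],
    [0,3.45,0],
    [0,3.45,0],
    [0,3.45,0],
    [0,3.45,0],
    [0,3.45,0],
    [0,3.45,0],
    [0,3.45,0],
  ],
  twist=[0,0,0,0,0,0,0,0,0,0,0,0],
  force=60,
)

```text
time: 6.35
eef_pos: [0.6226, -0.0316, 0.1134]
ee_rot: [-1.037, 1.441, -1.444]
wrist_force: [-1.0, -0.3, 5.5]
opening: 0.029
```

Run:
```python
from h import *
snap("wrist","w5",None,1.4); snap("side","d5",(250,150,400,270),5)
```

```text
(no output)
```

View pics/d5.png

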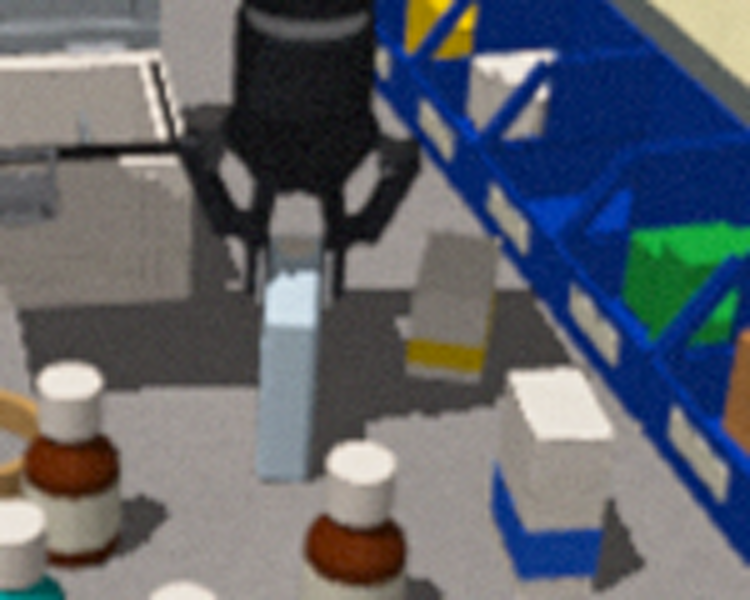

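Run:
```python
from h import *
X=carr(.074,0,.31); print(X); goto(X,CX)
```

```text
[0.57811649 0.21752534 0.31      ]
trans [-5.558 -4.917 -3.018] twist [-1.88 28.12]
```

View pics/w5.png

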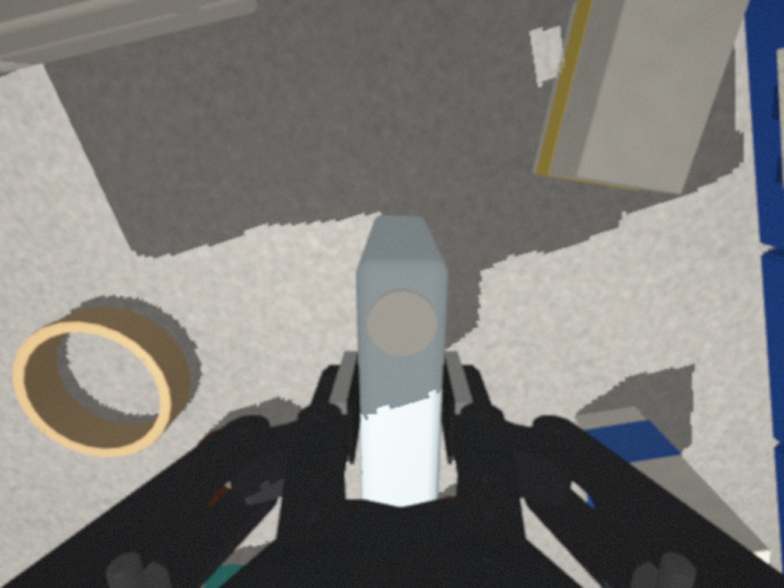

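>>> drive_tool(
  claw=[1,1,1,1,1,1,1,1,1,1,1,1,1,1],
  translation=[
    [0,-1,0],
    [0,-2,0],
    [0,-3,0],
    [0,-4,0],
    [0,-4.92,0],
    [-1,-4.92,-0.5],
    [-2,-4.92,-1],
    [-3,-4.92,-1.5],
    [-4,-4.92,-2],
    [-5,-4.92,-2.5],
    [-5.56,-4.92,-3.02],
    [-5.56,-4.92,-3.02],
    [-5.56,-4.92,-3.02],
    [-5.56,-4.92,-3.02],
  ],
  twist=[0,0,0,0,0,-0.4,-0.8,-1.2,-1.6,-1.88,-1.88,-1.88,-1.88,-1.88],
)

```text
time: 8.2
eef_pos: [0.5784, 0.2166, 0.3098]
ee_rot: [-1.145, 1.3, -1.304]
wrist_force: [0.0, -0.4, -1.8]
opening: 0.0289
```

Run:
```python
from h import *
snap("wrist","w6",None,1.4); goto(carr(.074,0,.1345),CX)
```

```text
trans [-0.022  4.385 -0.021] twist [-1.3000e-02  2.9987e+01]
```

View pics/w6.png

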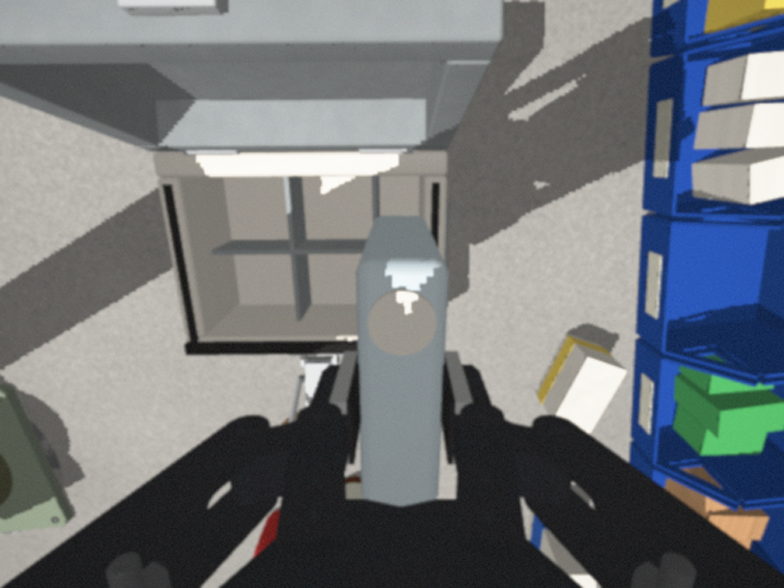

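Run:
```python
from h import *
for uv in [(300,62),(300,45),(300,5)]:
    o,d=ray("wrist",uv[0]/1.4,uv[1]/1.4); 
    h=carr(0,.084,.105)
    for r in (.168,np.hypot(.168,.04)):
        t=np.linspace(0,.6,6001); P=o+t[:,None]*d-h; rr=np.hypot(P@CY,P[:,2]); 
        i=np.where(np.diff(np.sign(rr-r)))[0]; print(uv,r,[(P[k]@CY,P[k][2],np.degrees(np.arctan2(P[k][2],-(P[k]@CY)))) for k in i])
o,d=ray("wrist",280,200); print("cam",o, (o-carr(0,.084,.105))@CY)
```

```text
(300, 62) 0.168 [(np.float64(0.025477597126070235), np.float64(0.166120258433677), np.float64(98.71941959695414)), (np.float64(0.08625792647997144), np.float64(-0.14405866164335868), np.float64(-120.91188649588426))]
(300, 62) 0.17269626515938324 [(np.float64(0.02451790771521916), np.float64(0.1710178203296302), np.float64(98.15859604887792)), (np.float64(0.08721761589082251), np.float64(-0.14895622353931187), np.float64(-120.35004637030919))]
(300, 45) 0.168 [(np.float64(0.03083862520139696), np.float64(0.16523062409620742), np.float64(100.57204077736279)), (np.float64(0.0994403761833029), np.float64(-0.1353239542139525), np.float64(-126.30963755864124))]
(300, 45) 0.17269626515938324 [(np.float64(0.029705432364338754), np.float64(0.17019531217502837), np.float64(99.9005211842443)), (np.float64(0.10057356902036105), np.float64(-0.14028864229277344), np.float64(-125.63691186341157))]
(300, 5) 0.168 [(np.float64(0.04348415322555929), np.float64(0.16229459187648587), np.float64(104.99915953222221)), (np.float64(0.1259150420002145), np.float64(-0.11112304209681435), np.float64(-138.57082532557098))]
(300, 5) 0.17269626515938324 [(np.float64(0.04189839926768205), np.float64(0.1675544295619908), np.float64(104.03939482609299)), (np.float64(0.12750079595809174), np.float64(-0.11638287978231922), np.float64(-137.61013349746585))]
cam [0.58733055 0.29516694 0.43081919] -0.005815804643446084
```

>>> drive_tool(
  claw=[1,1,1,1,1,1,1],
  translation=[
    [0.25,1,0],
    [0.25,2,0],
    [0.25,2.5,0],
    [0.25,3,0],
    [0.25,3.5,0],
    [0.25,3.75,0],
    [0.25,3.75,0],
  ],
  twist=[0,0,0,0,0,0,0],
)

```text
time: 9.12
eef_pos: [0.5774, 0.2061, 0.1595]
ee_rot: [-1.146, 1.301, -1.304]
wrist_force: [0.5, -0.3, -3.2]
opening: 0.0288
```

Run:
```python
from h import *
snap("wrist","w7",None,1.4); goto(carr(.074,-.01,.1345),CX);snap("scene","s7",(310,180,470,310),5)
```

```text
trans [-0.027  0.643 -0.03 ] twist [-1.8000e-02  2.9982e+01]
```

View pics/w7.png

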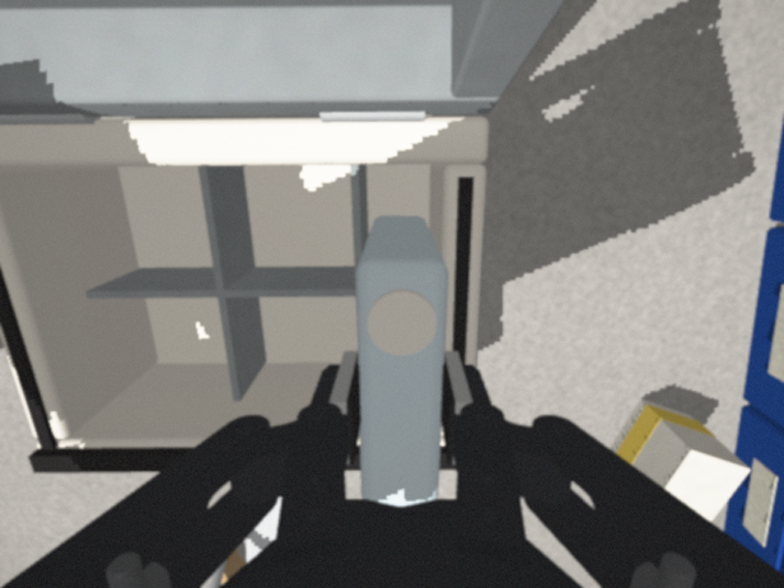

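View pics/s7.png

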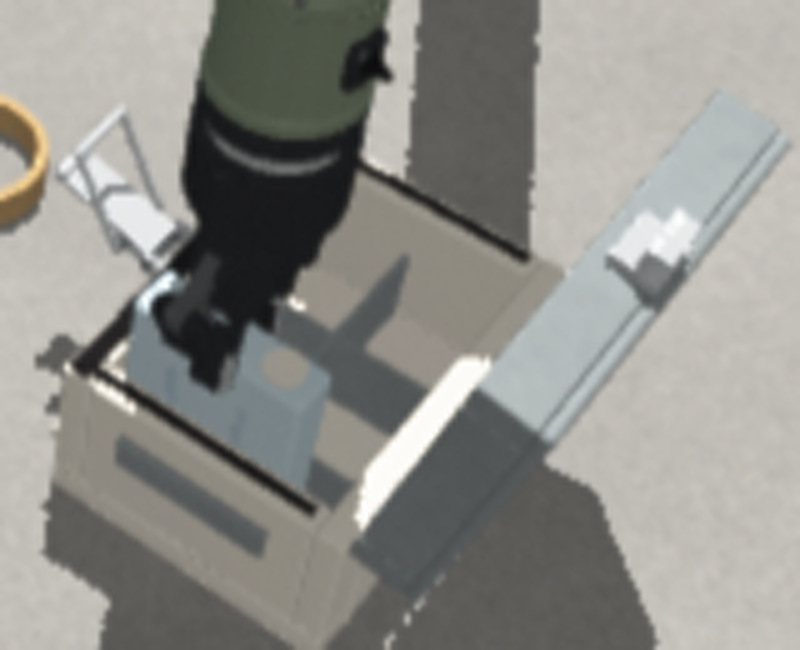

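>>> drive_tool(
  claw=[1,1,1,0.4,0.4,0.4,0.4,0.4,0.4,0.4,0.4,0.4],
  translation=[
    [0,0.4,0],
    [0,0.63,0],
    [0,0.63,0],
    [0,0.63,0],
    [0,0.63,0],
    [0,0.63,0],
    [0,0,0],
    [0,-1,0],
    [0,-2,0],
    [0,-3,0],
    [0,-3.8,0],
    [0,-3.8,0],
  ],
  twist=[0,0,0,0,0,0,0,0,0,0,0,0],
)

```text
time: 10.72
eef_pos: [0.5786, 0.2069, 0.316]
ee_rot: [-1.137, 1.296, -1.305]
wrist_force: [0.5, -0.7, 0.1]
opening: 0.0512
```

Run:
```python
from h import *
snap("wrist","w8",None,1.4); snap("scene","s8",(180,110,460,320),2.8); snap("side","d8",(180,80,400,350),2.2)
p,R,s=tool(); print(s["joints"].round(3))
```

```text
[ 3.250e-01  3.520e-01  1.371e+00 -1.000e-03  1.417e+00  4.530e-01]
```

View pics/w8.png

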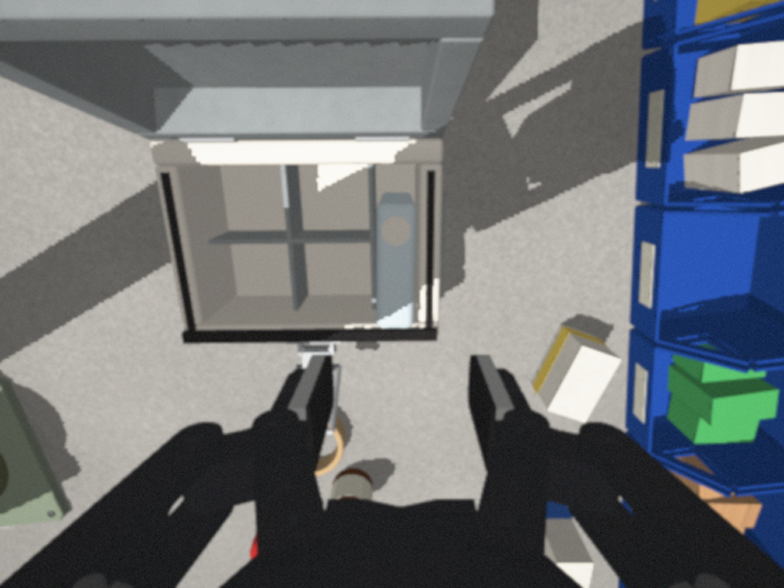

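View pics/s8.png

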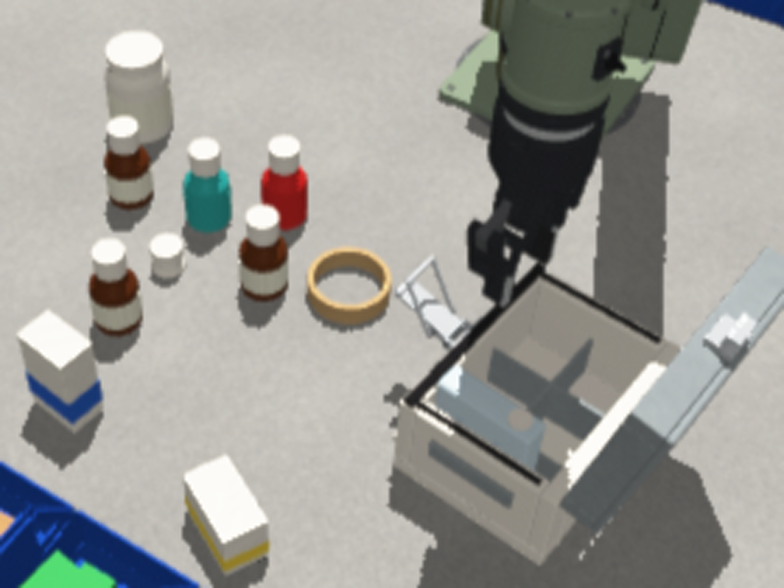

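View pics/d8.png

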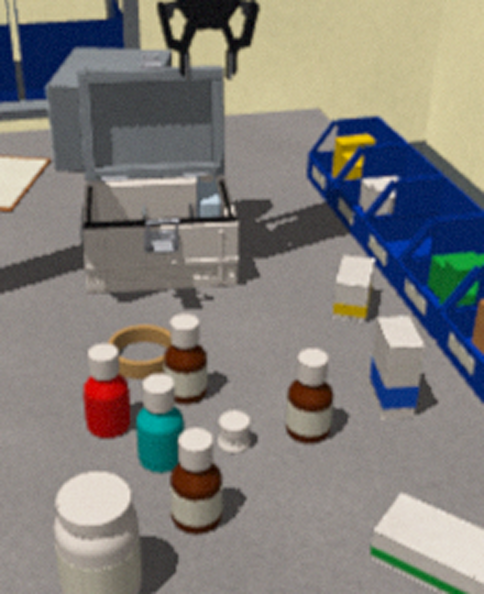

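Run:
```python
from h import *
goto([.479,-.105,.25]); print(onz("scene",180+135/2.8,110+50/2.8,.115))
```

```text
trans [ 8.032  1.536 -1.442] twist None
[ 0.34579068 -0.37439715  0.115     ]
```

>>> drive_tool(
  claw=[0.2,0.2,0.2,0.2,0.2,0.2,0.2,0.2,0.2,0.2],
  translation=[
    [1,0,-0.2],
    [2,0,-0.4],
    [3,0.2,-0.6],
    [4,0.5,-0.8],
    [5,0.8,-1],
    [6,1.2,-1.2],
    [7,1.54,-1.4],
    [8.03,1.54,-1.44],
    [8.03,1.54,-1.44],
    [8.03,1.54,-1.44],
  ],
  twist=[0,0,0,0,0,0,0,0,0,0],
)

```text
time: 12.12
eef_pos: [0.4787, -0.1045, 0.249]
ee_rot: [-1.146, 1.303, -1.303]
wrist_force: [-0.1, 0.3, 0.1]
opening: 0.068
```

Run:
```python
from h import *
snap("wrist","w9",None,1.4)
```

```text
(no output)
```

View pics/w9.png

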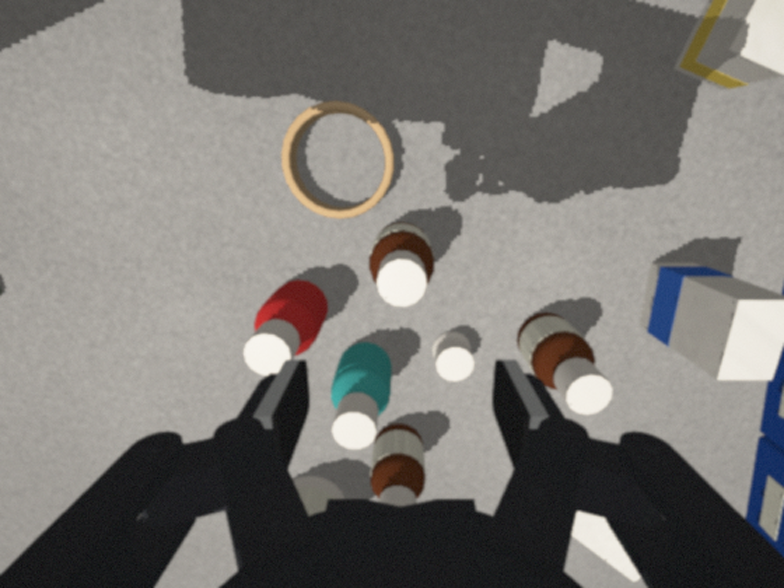

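Run:
```python
from h import *
W=lambda u,v,z:onz("wrist",u/1.4,v/1.4,z)
for n,q in [("C",(402,281)),("B",(591,391)),("teal",(353,430)),("red",(266,354))]: print(n,W(*q,.106).round(4))
p,R,s=tool(); print(R.T@(W(402,281,.106)-p))
X=W(402,281,.106); X[2]=.105; goto(X)
```

```text
C [ 0.4792 -0.1034  0.106 ]
B [ 0.6052 -0.2035  0.106 ]
teal [ 0.428  -0.2148  0.106 ]
red [ 0.3773 -0.1446  0.106 ]
[-0.00077591  0.14317663  0.00019494]
trans [-0.019  3.604  0.005] twist None
```

>>> drive_tool(
  claw=[0.2,0.2,0.2,0.2,0.2,1,1,1,1,1,1,1,1,1,1,1],
  translation=[
    [0,1,0],
    [0,2,0],
    [0,3,0],
    [0,3.57,0],
    [0,3.57,0],
    [0,3.57,0],
    [0,3.57,0],
    [0,3.57,0],
    [0,3.57,0],
    [0,3.57,0],
    [0,3,0],
    [0,2,0],
    [0,1,0],
    [0,0,0],
    [0,-1,0],
    [0,-1,0],
  ],
  twist=[0,0,0,0,0,0,0,0,0,0,0,0,0,0,0,0],
  force=50,
)

```text
time: 14.18
eef_pos: [0.4803, -0.1046, 0.2925]
ee_rot: [-1.142, 1.296, -1.307]
wrist_force: [-0.6, 1.0, -2.0]
opening: 0.0323
```

Run:
```python
from h import *
snap("wrist","w10",(150,150,450,420),2); 
goto(carr(-.021-.037,.034,.29),CX);goto(carr(-.021+.037,.034,.29),CX)
```

```text
trans [-9.139e+00 -2.000e-03 -1.866e+00] twist [-1.3000e-02  2.9987e+01]
trans [-9.142e+00  4.000e-03 -1.600e-02] twist [-1.3000e-02  2.9987e+01]
```

View pics/w10.png

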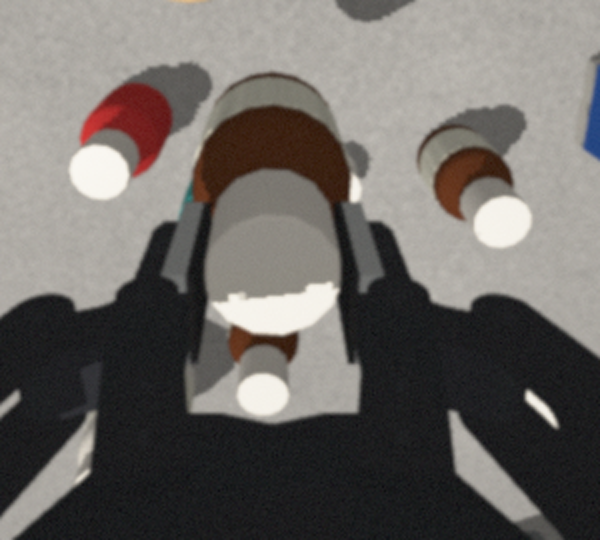

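Run:
```python
from h import *
goto(carr(-.058,-.034,.1275),CX)
```

```text
trans [-7.44   4.061 -1.876] twist [-1.3000e-02  2.9987e+01]
```

>>> drive_tool(
  claw=[1,1,1,1,1,1,1,1,1,1,1,1,1,1,1,1],
  translation=[
    [-1,0,-0.4],
    [-2,0,-0.8],
    [-3,0,-1.2],
    [-4,0,-1.6],
    [-5,0,-1.88],
    [-6,0,-1.88],
    [-7,0,-1.88],
    [-7.44,0,-1.88],
    [-7.44,0,-1.88],
    [-7.44,1,-1.88],
    [-7.44,1.8,-1.88],
    [-7.44,2.4,-1.88],
    [-7.44,3,-1.88],
    [-7.44,3.6,-1.88],
    [-7.44,3.6,-1.88],
    [-7.44,3.6,-1.88],
  ],
  twist=[0,0,0,0,0,0,0,0,0,0,0,0,0,0,0,0],
)

```text
time: 16.23
eef_pos: [0.4431, 0.1997, 0.1467]
ee_rot: [-1.143, 1.3, -1.305]
wrist_force: [-0.1, -0.7, -1.0]
opening: 0.0319
```

Run:
```python
from h import *
snap("wrist","w11",None,1.4); goto(carr(-.058,-.034,.1275),CX)
```

```text
trans [-0.006  0.487 -0.015] twist [-2.000e-02  2.998e+01]
```

View pics/w11.png

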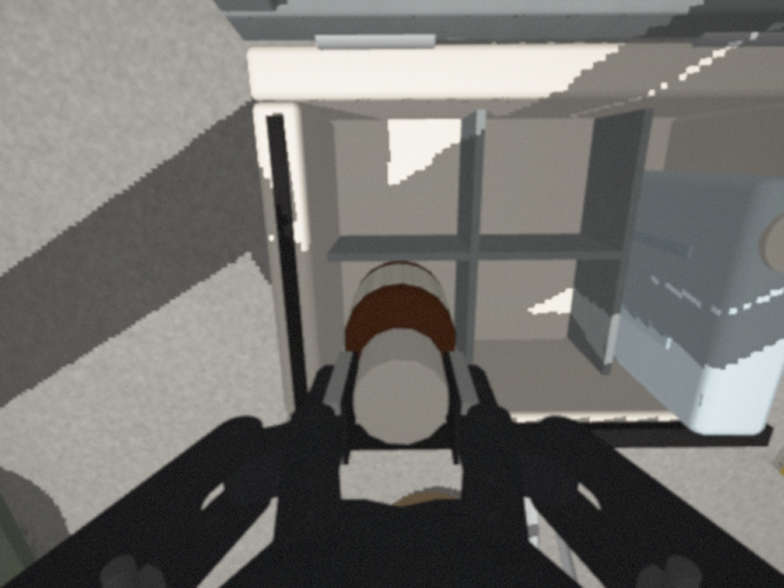

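>>> drive_tool(
  claw=[1,1,1,0.5,0.5,0.5,0.5,0.5,0.5,0.5,0.5,0.2],
  translation=[
    [0,0.3,0],
    [0,0.48,0],
    [0,0.48,0],
    [0,0.48,0],
    [0,0.48,0],
    [0,0.48,0],
    [0,0,0],
    [0,-0.6,0],
    [0,-1.5,0],
    [0,-2.5,0],
    [0,-3.5,0],
    [0,-3.5,0],
  ],
  twist=[0,0,0,0,0,0,0,0,0,0,0,0],
)

```text
time: 17.77
eef_pos: [0.4441, 0.2007, 0.2902]
ee_rot: [-1.135, 1.296, -1.305]
wrist_force: [0.3, 0.9, -0.1]
opening: 0.0593
```

Run:
```python
from h import *
snap("wrist","w12",None,1.4); goto([.6052,-.2035,.29],CX)
snap("scene","s12",(180,110,460,320),2.8)
```

```text
trans [ 9.493 -0.028  5.306] twist [-2.000e-02  2.998e+01]
```

View pics/w12.png

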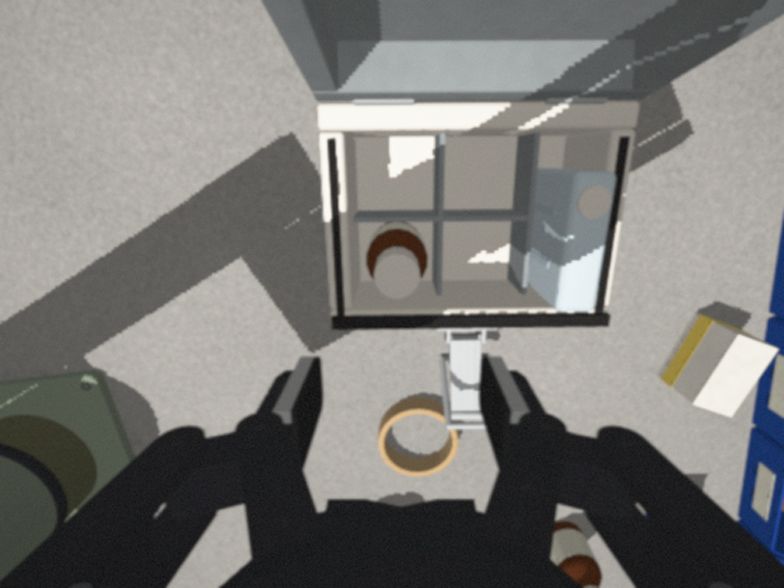

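View pics/s12.png

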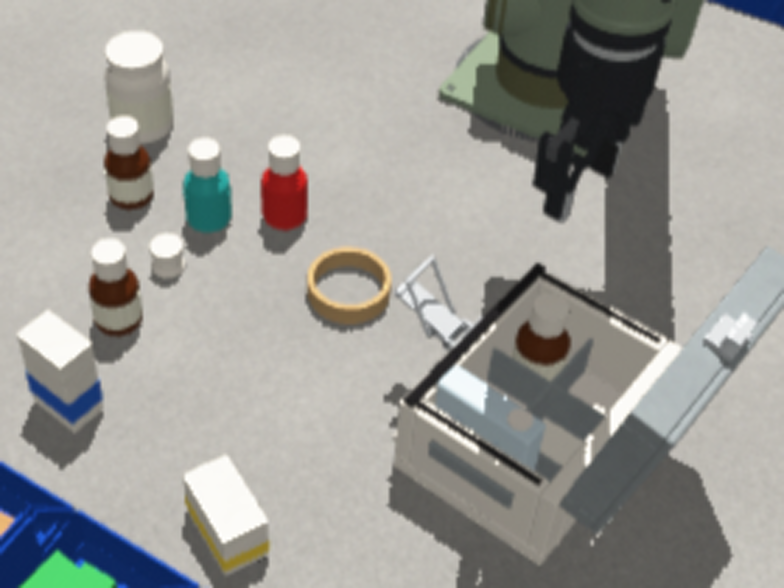

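Run:
```python
from h import *
for q in [(20,333),(50,314),(95,350),(62,372)]: print(onz("scene",180+q[0]/2.8,110+q[1]/2.8,.105).round(3))
```

```text
[ 0.733 -0.21   0.105]
[ 0.699 -0.201  0.105]
[ 0.71  -0.137  0.105]
[ 0.747 -0.146  0.105]
```

>>> drive_tool(
  claw=[0.2,0.2,0.2,0.2,0.2,0.2,0.2,0.2,0.2,0.2,0.2,0.2],
  translation=[
    [1,0,0.5],
    [2,0,1.1],
    [3,0,1.6],
    [4,0,2.2],
    [5,0,2.8],
    [6,0,3.3],
    [7,0,3.9],
    [8,0.3,4.5],
    [9,0.7,5.1],
    [9.49,1,5.31],
    [9.49,1,5.31],
    [9.49,1,5.31],
  ],
  twist=[0,0,0,0,0,0,0,0,0,0,0,0],
)

```text
time: 19.38
eef_pos: [0.6045, -0.2023, 0.2477]
ee_rot: [-1.143, 1.299, -1.303]
wrist_force: [0.2, 1.0, 1.1]
opening: 0.0682
```

Run:
```python
from h import *
snap("wrist","w13",None,1.4)
```

```text
(no output)
```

View pics/w13.png

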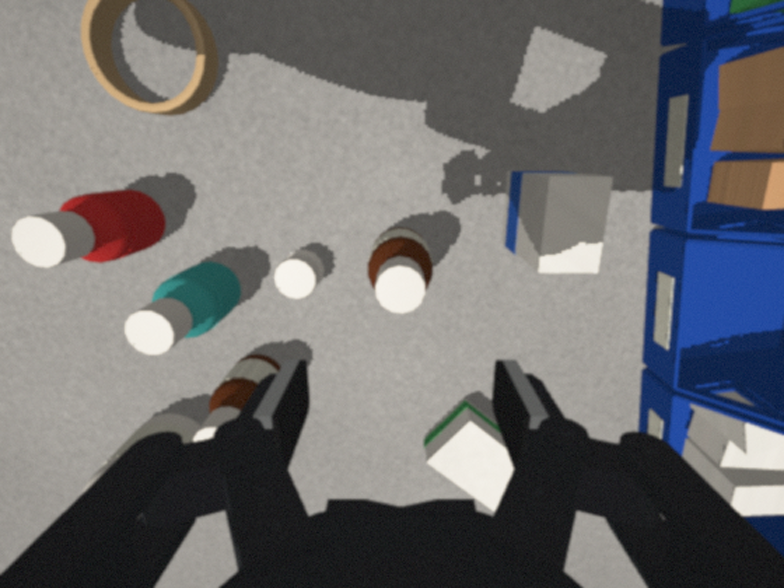

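Run:
```python
from h import *
X=onz("wrist",401/1.4,287/1.4,.106);print(X); X[2]=.1062; goto(X,CX)
```

```text
[ 0.604535   -0.20520724  0.106     ]
trans [ 0.077  3.551 -0.013] twist [-8.0000e-03  2.9992e+01]
```

>>> drive_tool(
  claw=[0.2,0.2,0.2,0.2,0.2,1,1,1,1,1,1,1,1,1,1,1],
  translation=[
    [0.08,1,0],
    [0.08,2,0],
    [0.08,3,0],
    [0.08,3.55,0],
    [0.08,3.55,0],
    [0.08,3.55,0],
    [0.08,3.55,0],
    [0.08,3.55,0],
    [0.08,3.55,0],
    [0.08,3.55,0],
    [0.08,3,0],
    [0.08,2,0],
    [0,1,0],
    [0,0,0],
    [0,-1,0],
    [0,-1,0],
  ],
  twist=[0,0,0,0,0,0,0,0,0,0,0,0,0,0,0,0],
  force=50,
)

```text
time: 21.42
eef_pos: [0.6058, -0.2027, 0.2925]
ee_rot: [-1.138, 1.291, -1.309]
wrist_force: [-0.2, 0.1, -2.1]
opening: 0.0327
```

Run:
```python
from h import *
snap("wrist","w14",(150,150,450,420),2); 
goto(carr(.016,-.034,.1462),CX)
```

```text
trans [-9.478  3.56  -3.466] twist [-9.0000e-03  2.9991e+01]
```

View pics/w14.png

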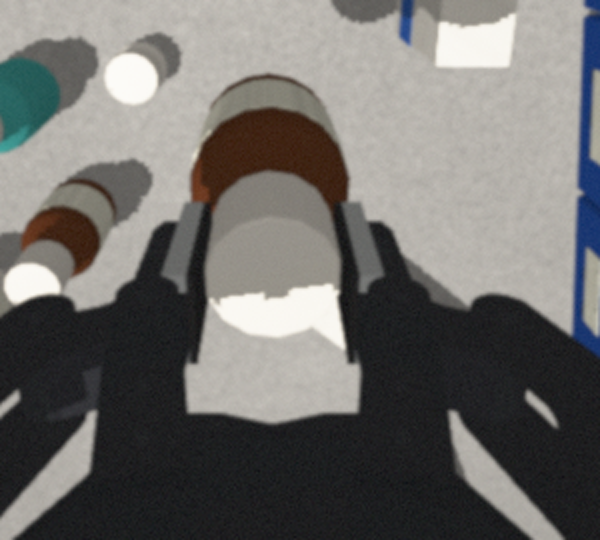

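>>> drive_tool(
  claw=[1,1,1,1,1,1,1,1,1,1,1,1,1,1,1,1,1,1,1],
  translation=[
    [-1,0,-0.4],
    [-2,0,-0.8],
    [-3,0,-1.2],
    [-4,0,-1.6],
    [-5,0,-2],
    [-6,0,-2.4],
    [-7,0,-2.8],
    [-8,0,-3.2],
    [-9,0,-3.47],
    [-9.48,0,-3.47],
    [-9.48,0,-3.47],
    [-9.48,1,-3.47],
    [-9.48,1.8,-3.47],
    [-9.48,2.4,-3.47],
    [-9.48,3,-3.47],
    [-9.48,3.5,-3.47],
    [-9.48,3.8,-3.47],
    [-9.48,4.05,-3.47],
    [-9.48,4.05,-3.47],
  ],
  twist=[0,0,0,0,0,0,0,0,0,0,0,0,0,0,0,0,0,0,0],
)

```text
time: 23.85
eef_pos: [0.516, 0.1906, 0.1278]
ee_rot: [-1.141, 1.296, -1.306]
wrist_force: [-2.9, -0.8, 6.1]
opening: 0.0322
```

>>> drive_tool(
  claw=[1,0.5,0.5,0.5,0.5,0.5,0.5,0.5,0.5,0.2],
  translation=[
    [0,0,0],
    [0,0,0],
    [0,0,0],
    [0,0,0],
    [0,-0.3,0],
    [0,-1,0],
    [0,-2,0],
    [0,-3,0],
    [0,-4,0],
    [0,-4,0],
  ],
  twist=[0,0,0,0,0,0,0,0,0,0],
)

```text
time: 25.1
eef_pos: [0.5163, 0.1913, 0.2922]
ee_rot: [-1.133, 1.292, -1.307]
wrist_force: [0.6, 0.1, -0.1]
opening: 0.0595
```

Run:
```python
from h import *
snap("wrist","w15",None,1.4);snap("side","d15",(180,80,400,350),2.2)
goto([.449,-.312,.29],CX);goto([.449,-.312,.29],CY)
```

```text
trans [12.674 -0.048 -0.032] twist [-1.3000e-02  2.9987e+01]
trans [12.674 -0.048 -0.032] twist [-15.013  14.987]
```

View pics/w15.png

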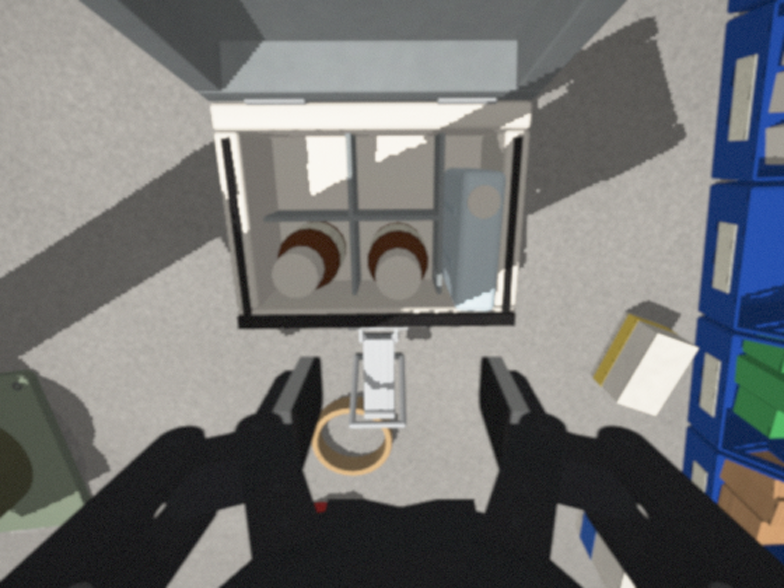

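View pics/d15.png

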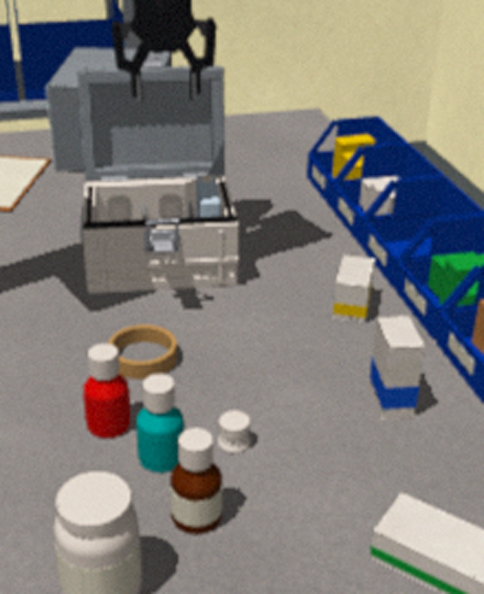

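>>> drive_tool(
  claw=[0.2,0.2,0.2,0.2,0.2,0.2,0.2,0.2,0.2,0.2,0.2,0.2,0.2,0.2,0.2],
  translation=[
    [1,0,0],
    [2,0,0],
    [3,0,0],
    [4,0,0],
    [5,0,0],
    [6,0,0],
    [7,0,0],
    [8,0,0],
    [9,0,0],
    [10,0,0],
    [11,0,0],
    [12,0.5,0],
    [12.67,1,-0.03],
    [12.67,1,-0.03],
    [12.67,1,-0.03],
  ],
  twist=[-1.2,-2.4,-3.6,-4.8,-6,-7.2,-8.4,-9.6,-10.8,-12,-13.2,-14.4,-15,-15,-15],
)

```text
time: 27.08
eef_pos: [0.4494, -0.3111, 0.2478]
ee_rot: [-1.568, 0.095, -0.106]
wrist_force: [0.1, -0.0, 1.4]
opening: 0.0685
```

Run:
```python
from h import *
snap("wrist","w16",None,1.4); print(tool()[2]["joints"].round(2))
```

```text
[-0.63  0.28  1.64  0.    1.22 -2.07]
```

View pics/w16.png

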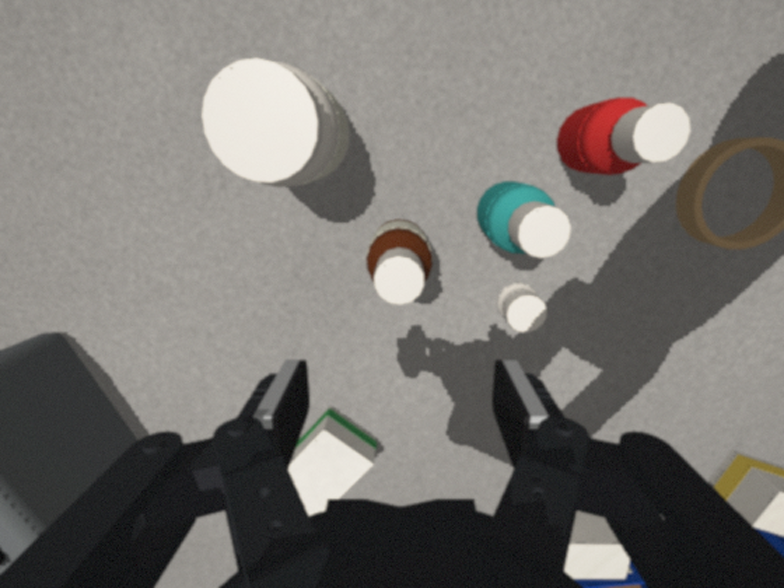

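Run:
```python
from h import *
X=onz("wrist",399/1.4,280/1.4,.106);print(X); X[2]=.1062; goto(X,CY)
```

```text
[ 0.44845048 -0.31122193  0.106     ]
trans [-0.06   3.553 -0.01 ] twist [-1.2000e-02  2.9988e+01]
```

>>> drive_tool(
  claw=[0.2,0.2,0.2,0.2,0.2,1,1,1,1,1,1,1,1,1,1,1],
  translation=[
    [-0.05,1,0],
    [-0.05,2,0],
    [-0.05,3,0],
    [-0.05,3.55,0],
    [-0.05,3.55,0],
    [-0.05,3.55,0],
    [-0.05,3.55,0],
    [-0.05,3.55,0],
    [-0.05,3.55,0],
    [-0.05,3.55,0],
    [-0.05,3,0],
    [-0.05,2,0],
    [0,1,0],
    [0,0,0],
    [0,-1.2,0],
    [0,-1.2,0],
  ],
  twist=[0,0,0,0,0,0,0,0,0,0,0,0,0,0,0,0],
  force=50,
)

```text
time: 29.12
eef_pos: [0.4506, -0.312, 0.3007]
ee_rot: [-1.573, 0.087, -0.112]
wrist_force: [0.5, -0.3, -2.1]
opening: 0.0321
```

Run:
```python
from h import *
snap("wrist","w17",(150,150,450,420),2); 
goto(carr(-.058,.034,.1280),CY)
```

```text
trans [-1.838  4.213 14.371] twist [-1.3000e-02  2.9987e+01]
```

View pics/w17.png

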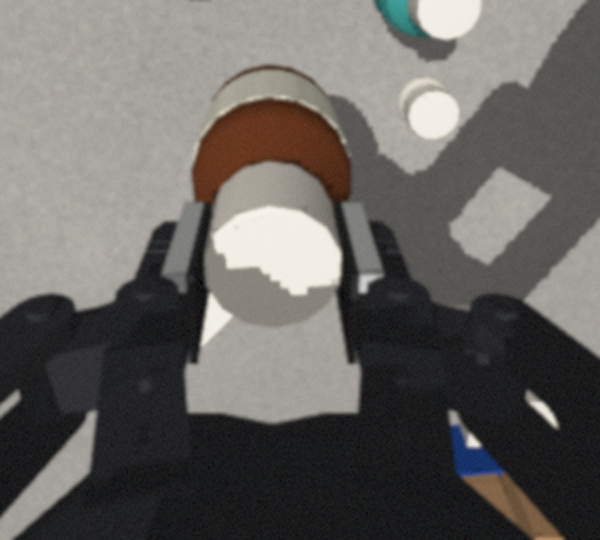

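>>> drive_tool(
  claw=[1,1,1,1,1,1,1,1,1,1,1,1,1,1,1],
  translation=[
    [-0.2,0,1.2],
    [-0.4,0,2.4],
    [-0.6,0,3.6],
    [-0.8,0,4.8],
    [-1,0,6],
    [-1.2,0,7.2],
    [-1.4,0,8.4],
    [-1.6,0,9.6],
    [-1.84,0,10.8],
    [-1.84,0,12],
    [-1.84,0,13.2],
    [-1.84,0,14],
    [-1.84,0,14.37],
    [-1.84,0,14.37],
    [-1.84,0,14.37],
  ],
  twist=[0,0,0,0,0,0,0,0,0,0,0,0,0,0,0],
)

```text
time: 31.05
eef_pos: [0.4492, 0.267, 0.2962]
ee_rot: [-1.572, 0.092, -0.109]
wrist_force: [0.3, 0.1, -0.8]
opening: 0.0325
```

Run:
```python
from h import *
goto(carr(-.058,.034,.128),CY);snap("wrist","w18",None,1.4)
```

```text
trans [0.007 4.204 0.039] twist [-2.2000e-02  2.9978e+01]
```

View pics/w18.png

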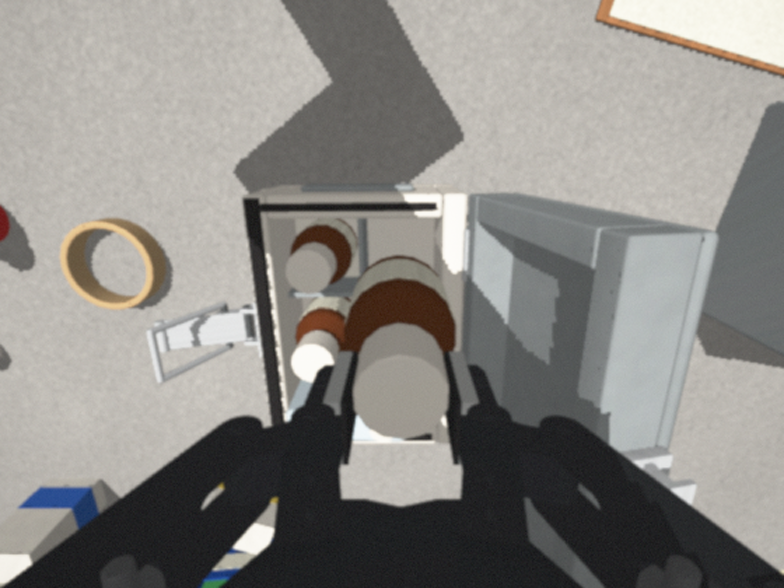

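>>> drive_tool(
  claw=[1,1,1,1,1,1,1,1,1,1,1,1,1,1,1,1],
  translation=[
    [0,0,-0.04],
    [0,0,-0.04],
    [0,0,-0.04],
    [0,0,-0.04],
    [0,0,-0.04],
    [0,0,-0.04],
    [0,0,-0.04],
    [0,0,-0.04],
    [0,0.8,-0.04],
    [0,1.6,-0.04],
    [0,2.2,-0.04],
    [0,2.8,-0.04],
    [0,3.4,-0.04],
    [0,3.8,-0.04],
    [0,3.8,-0.04],
    [0,3.8,-0.04],
  ],
  twist=[-1.5,-3,-4.5,-6,-7.5,-9,-10,-10,-10,-10,-10,-10,-10,-10,-10,-10],
)

```text
time: 33.1
eef_pos: [0.4513, 0.2648, 0.1453]
ee_rot: [-1.458, -0.725, 0.709]
wrist_force: [-1.1, 0.6, -0.6]
opening: 0.0325
```

Run:
```python
from h import *
goto(carr(-.058,.031,.128));snap("wrist","w19",None,1.4);print(tool()[2]["joints"].round(2));snap("scene","s19",(310,150,470,310),4)
```

```text
trans [-0.006  0.431  0.01 ] twist None
[ 0.51  0.33  1.85 -0.01  0.95 -1.97]
```

View pics/w19.png

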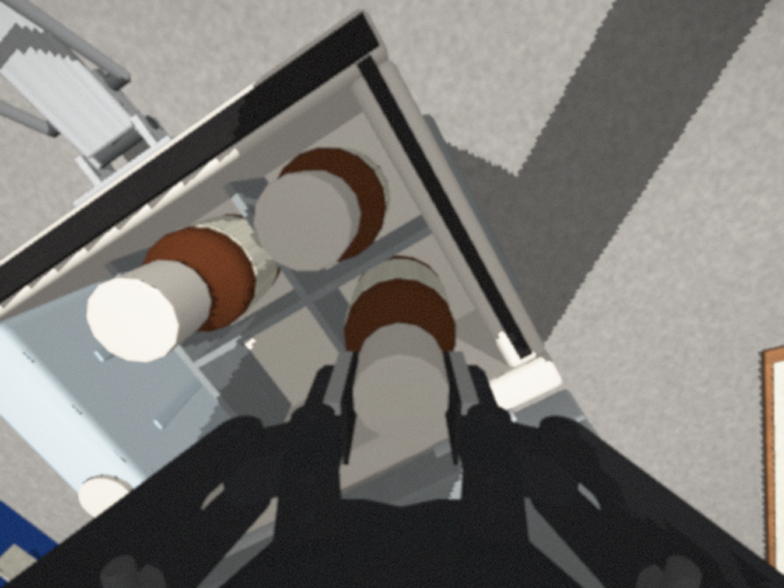

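View pics/s19.png

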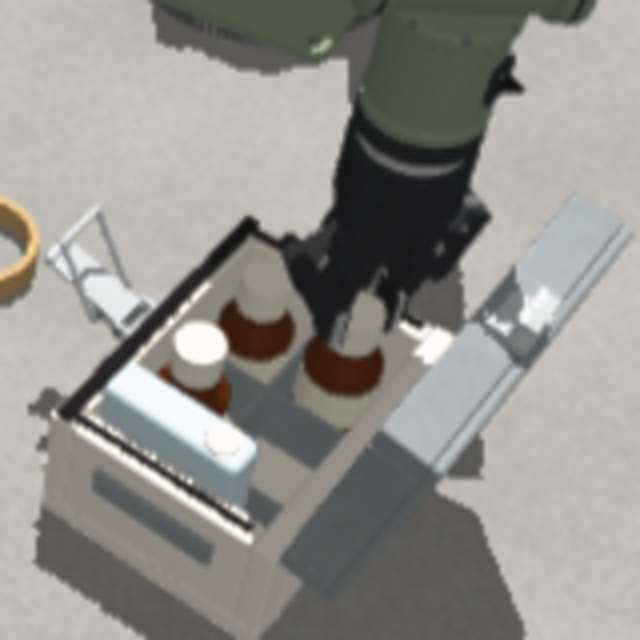

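Bottle A is down between the dividers. Lower, release and rise.

>>> drive_tool(
  claw=[1,1,1,0.5,0.5,0.5,0.5,0.5,0.5,0.5,0.5,0.5],
  translation=[
    [0,0.25,0],
    [0,0.44,0],
    [0,0.44,0],
    [0,0.44,0],
    [0,0.44,0],
    [0,0.44,0],
    [0,0.1,0],
    [0,-0.6,0],
    [0,-1.5,0],
    [0,-2.5,0],
    [0,-4,0],
    [0,-4,0],
  ],
  twist=[0,0,0,0,0,0,0,0,0,0,0,0],
)

```text
time: 34.7
eef_pos: [0.4511, 0.2665, 0.3116]
ee_rot: [-1.457, -0.736, 0.699]
wrist_force: [0.6, 0.5, 0.4]
opening: 0.0431
```

Run:
```python
from h import *
snap("wrist","w20",None,1.4);snap("scene","s20",(180,110,460,320),2.8);snap("side","d20",(180,80,400,350),2.2)
```

```text
(no output)
```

View pics/w20.png

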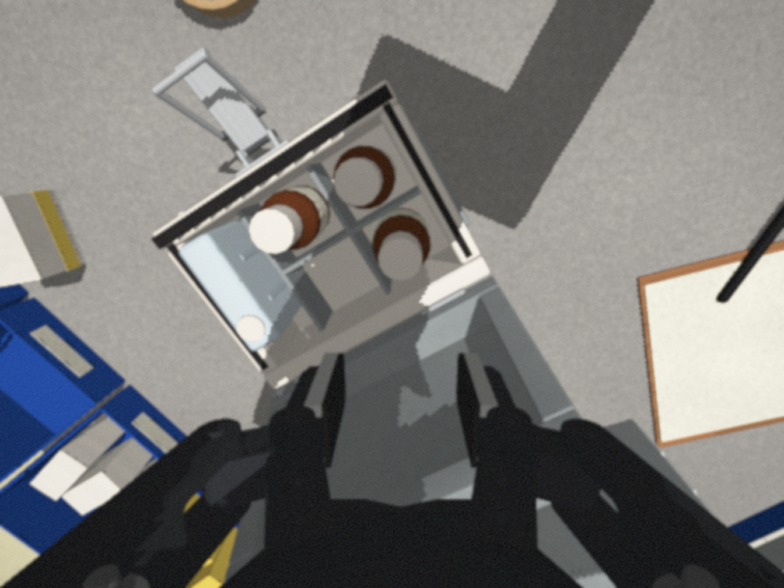

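View pics/s20.png

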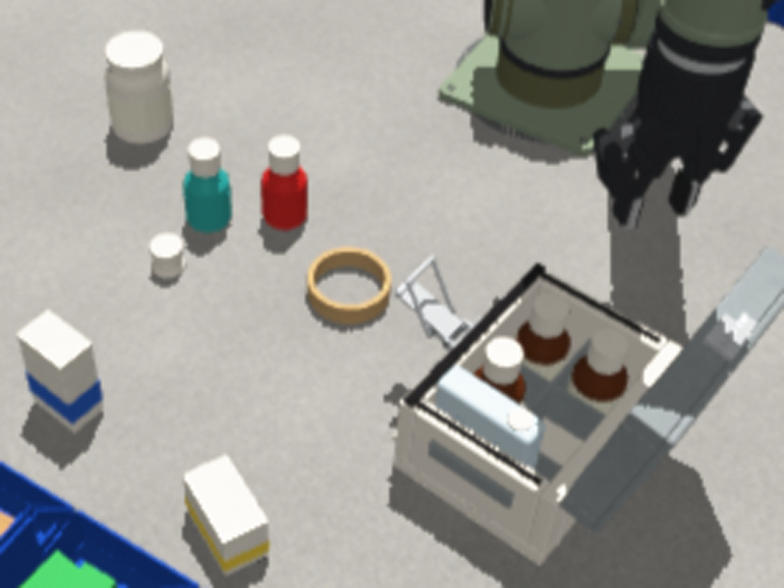

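View pics/d20.png

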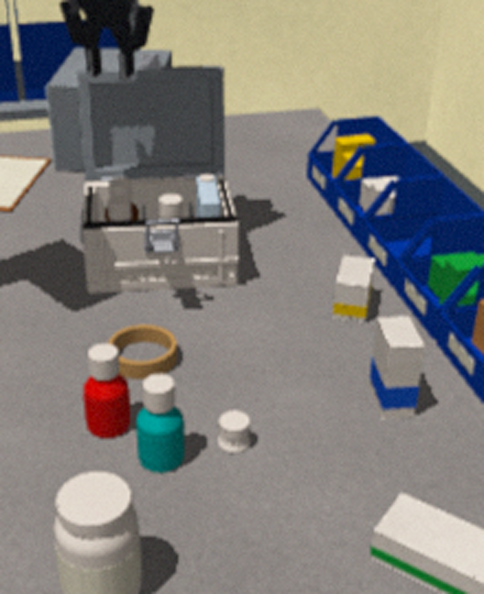

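Run:
```python
from h import *
for q in [(494,340),(500,360),(540,270)]: print(onz("scene",*q,0).round(3),onz("scene",*q,.2).round(3))
goto(carr(-.04,.19,.36),CX)
th=np.linspace(1.8,.04,13); s=.148
for t in th:
    d=np.array([-np.cos(t),np.sin(t)]);n=np.array([np.sin(t),np.cos(t)])
    print(round(t,2),np.round(np.array([.084,.105])+s*d+(.04+.011*np.sin(t))*n+[0,.023],4))
```

```text
[0.529 0.572 0.   ] [0.663 0.544 0.2  ]
[0.571 0.599 0.   ] [0.698 0.566 0.2  ]
[0.257 0.615 0.   ] [0.444 0.579 0.2  ]
trans [ 3.699 -1.374  1.544] twist [24.969 -5.031]
1.8 [0.167  0.2606]
1.65 [0.147  0.2713]
1.51 [0.1254 0.279 ]
1.36 [0.1027 0.2833]
1.21 [0.0793 0.2842]
1.07 [0.056  0.2816]
0.92 [0.0331 0.2753]
0.77 [0.0114 0.2655]
0.63 [-0.0086  0.2524]
0.48 [-0.0265  0.2363]
0.33 [-0.0416  0.2176]
0.19 [-0.0536  0.1968]
0.04 [-0.0623  0.1743]
```

>>> drive_tool(
  claw=[1,1,1,1,1,1,1,1,1,1,1,1,1,1,1,1,1,1,1],
  translation=[
    [0,-0.7,0],
    [0,-1.4,0],
    [0,-1.4,0],
    [0.4,-1.4,0.1],
    [0.8,-1.4,0.3],
    [1.2,-1.4,0.5],
    [1.6,-1.4,0.7],
    [2,-1.4,0.8],
    [2.4,-1.4,1],
    [2.8,-1.4,1.2],
    [3.2,-1.4,1.4],
    [3.7,-1.4,1.54],
    [3.7,-1.4,1.54],
    [3.7,-1.4,1.54],
    [3.7,-1.4,1.54],
    [3.7,-1.4,1.54],
    [3.7,-1.4,1.54],
    [3.7,-1.4,1.54],
    [3.7,-1.4,1.54],
  ],
  twist=[1.5,3,4.5,6,7.5,9,10.5,12,13.5,15,16.5,18,19.5,21,22.5,24,24.97,24.97,24.97],
)

```text
time: 37.22
eef_pos: [0.4889, 0.4201, 0.3599]
ee_rot: [-1.143, 1.291, -1.308]
wrist_force: [0.4, -0.4, -0.7]
opening: -0.0002
```

Run:
```python
from h import *
goto(carr(-.04,.19,.2606),CX);snap("wrist","w21",None,1.4);print(tool()[2]["joints"].round(2))
```

```text
trans [-0.012  2.483 -0.028] twist [ 1.2000e-02 -2.9988e+01]
[ 0.7   0.39  1.19 -0.01  1.55  0.82]
```

View pics/w21.png

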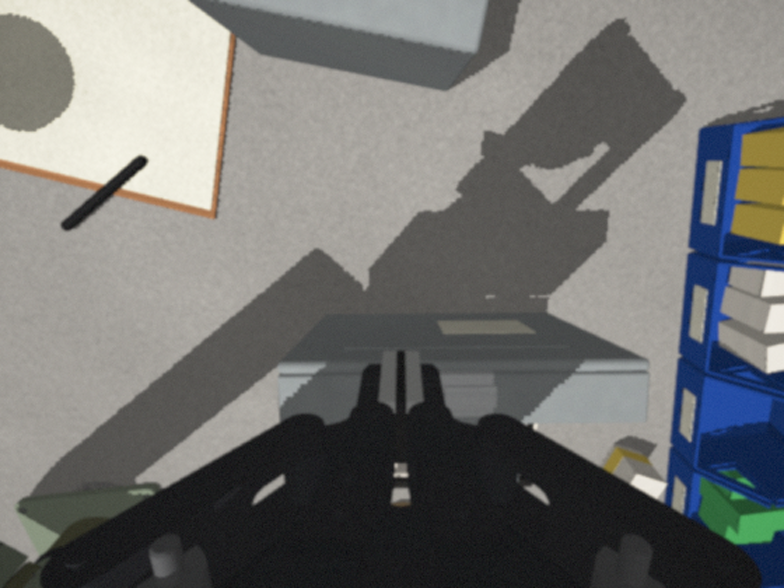

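Run:
```python
from h import *
for v in (362,375):
    X=onz("wrist",450/1.4,v/1.4,.266);print(((X-CEN)@CX).round(4),((X-CEN)@CY).round(4))
for u in (280,648):
    X=onz("wrist",u/1.4,368/1.4,.266);print(((X-CEN)@CX).round(4),((X-CEN)@CY).round(4))
p,R,s=tool(); print((p-CEN)@CY,proj("wrist",p-[0,0,.023])*1.4)
```

```text
-0.011 0.1559
-0.0106 0.1474
-0.1096 0.1524
0.1054 0.1515
0.18985645370774573 [401.94990514 370.36637105]
```

>>> drive_tool(
  claw=[1,1,1,1,1,1,1,1,1,1,1,1,1,1],
  translation=[
    [0,1,0],
    [0,2,0],
    [0,2.48,0],
    [0,2.48,0],
    [0.3,2.48,0],
    [0.58,2.48,0],
    [0.83,2.35,0],
    [1.08,2.22,0],
    [1.35,2.12,0],
    [1.62,2.03,0],
    [1.9,1.97,0],
    [2.18,1.92,0],
    [2.18,1.92,0],
    [2.18,1.92,0],
  ],
  twist=[0,0,0,0,0,0,0,0,0,0,0,0,0,0],
)

```text
time: 39.02
eef_pos: [0.4789, 0.3328, 0.2838]
ee_rot: [-1.143, 1.29, -1.309]
wrist_force: [1.0, 0.0, 0.1]
opening: 0.0
```

Run:
```python
from h import *
p,R,s=tool();print((p-CEN)@CX,(p-CEN)@CY,p[2]);snap("scene","s22",(310,130,510,310),4);snap("side","d22",(200,60,320,220),4)
```

```text
-0.038913712656035465 0.10188325248623702 0.2838098286586291
```

View pics/s22.png

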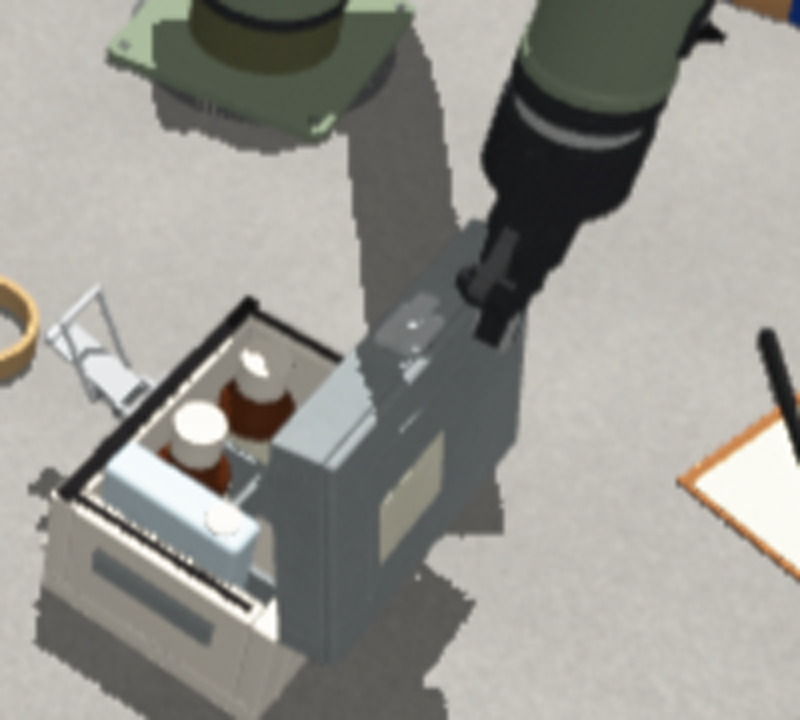

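View pics/d22.png

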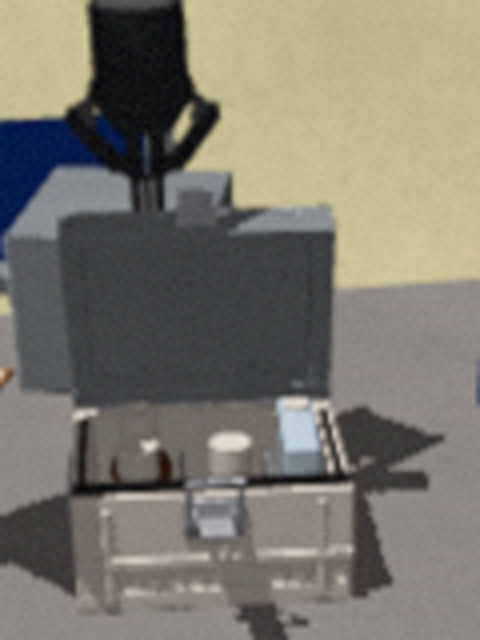

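>>> drive_tool(
  claw=[1,1,1,1,1,1,1,1,1,1,1,1,1,1],
  translation=[
    [0.3,0,0],
    [0.57,0,0],
    [0.86,0.03,0],
    [1.15,0.06,0],
    [1.44,0.13,0],
    [1.72,0.21,0],
    [2,0.33,0],
    [2.27,0.46,0],
    [2.52,0.62,0],
    [2.77,0.79,0],
    [3,1,0],
    [3.21,1.19,0],
    [3.4,1.42,0],
    [3.59,1.65,0],
  ],
  twist=[0,0,0,0,0,0,0,0,0,0,0,0,0,0],
)

```text
time: 40.88
eef_pos: [0.4616, 0.1899, 0.2174]
ee_rot: [-1.143, 1.291, -1.308]
wrist_force: [-0.2, 1.5, 0.5]
opening: 0.0002
```

Run:
```python
from h import *
p,R,s=tool();print((p-CEN)@CX,(p-CEN)@CY,p[2]);snap("scene","s23",(310,130,510,310),4);snap("side","d23",(200,60,320,220),4)
```

```text
-0.038182458286303476 -0.042032579241317244 0.21736205658066532
```

View pics/s23.png

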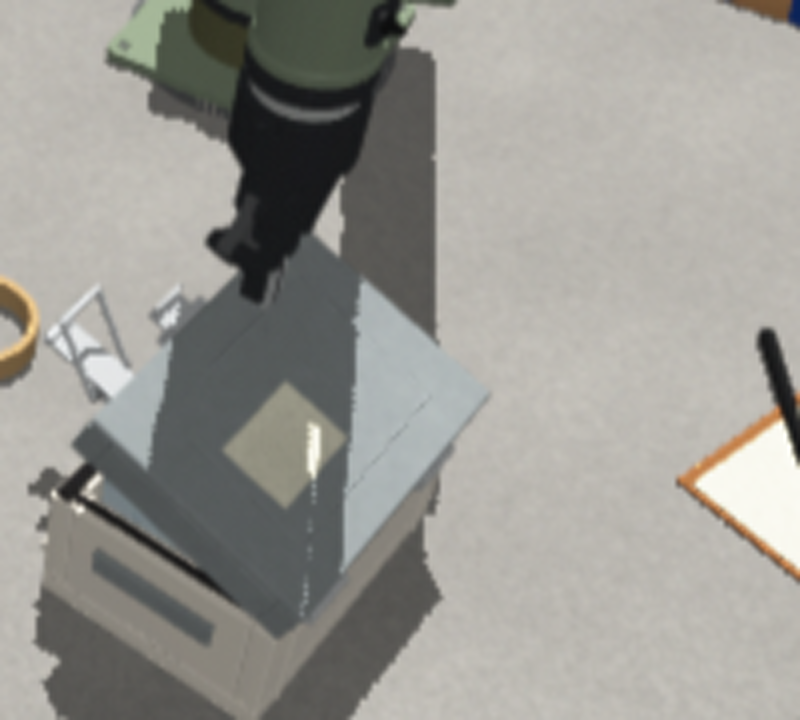

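View pics/d23.png

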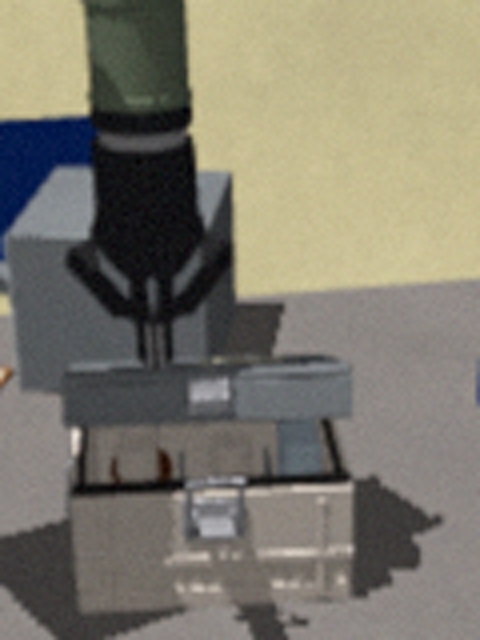

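>>> drive_tool(
  claw=[1,1,1,1,1,1,1],
  translation=[
    [0.15,0.26,0],
    [0.29,0.52,0],
    [0.4,0.76,0],
    [0.48,0.9,0],
    [0.5,1.0,0],
    [0.5,1.06,0],
    [0.5,1.06,0],
  ],
  twist=[0,0,0,0,0,0,0],
)

```text
time: 41.85
eef_pos: [0.4588, 0.1693, 0.1744]
ee_rot: [-1.145, 1.292, -1.309]
wrist_force: [-0.6, 0.5, 0.2]
opening: 0.0003
```

Run:
```python
from h import *
p,R,s=tool();print((p-CEN)@CX,(p-CEN)@CY,p[2]);snap("side","d24",(200,100,300,220),5)
```

```text
-0.038335311452743465 -0.06278651045763177 0.17436625291162441
```

View pics/d24.png

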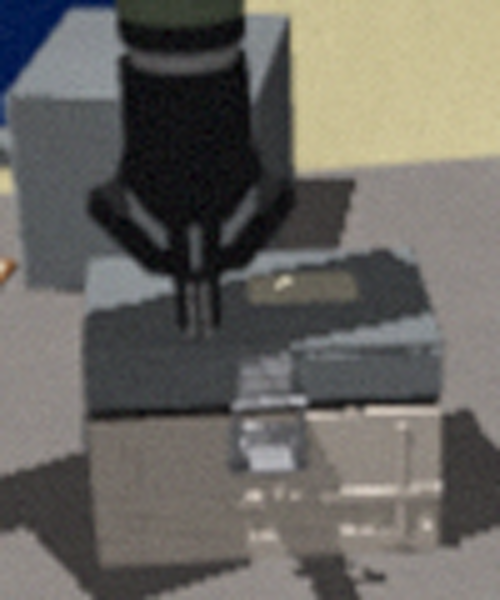

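>>> drive_tool(
  claw=[1,1,1,1],
  translation=[
    [0,0.05,0],
    [0,0.1,0],
    [0,0.12,0],
    [0,0.12,0],
  ],
  twist=[0,0,0,0],
)

```text
time: 42.4
eef_pos: [0.4591, 0.169, 0.1711]
ee_rot: [-1.145, 1.29, -1.31]
wrist_force: [-2.2, -2.5, 9.4]
opening: -0.0004
```

>>> drive_tool(
  claw=[1,1,1,0.6,0.6,0.6,0.6,0.6],
  translation=[
    [0,-0.5,0],
    [0,-1.5,0],
    [0.6,-2.5,0.5],
    [1.5,-3,1],
    [2.3,-3,1],
    [3,-3,1],
    [3,-3,1],
    [3,-3,1],
  ],
  twist=[0,0,0,0,0,0,0,0],
)

```text
time: 43.4
eef_pos: [0.4828, 0.0463, 0.2921]
ee_rot: [-1.144, 1.29, -1.309]
wrist_force: [-0.7, 0.0, -0.3]
opening: 0.0341
```

Run:
```python
from h import *
p,R,s=tool();print((p-CEN)@CX,(p-CEN)@CY,p[2]);snap("wrist","w25",None,1.4);snap("scene","s25",(300,190,400,290),6);snap("side","d25",(200,100,300,220),5)
```

```text
0.0009280928889060606 -0.1817903916760148 0.2920842038328587
```

View pics/w25.png

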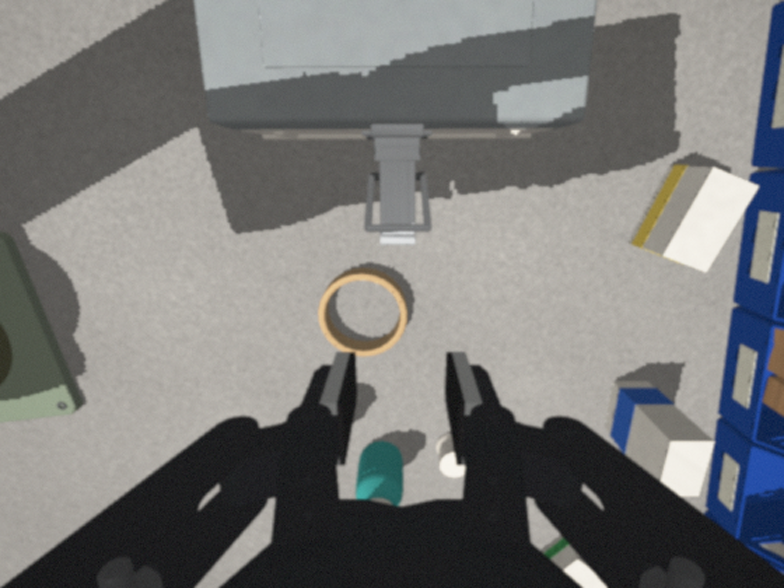

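View pics/s25.png

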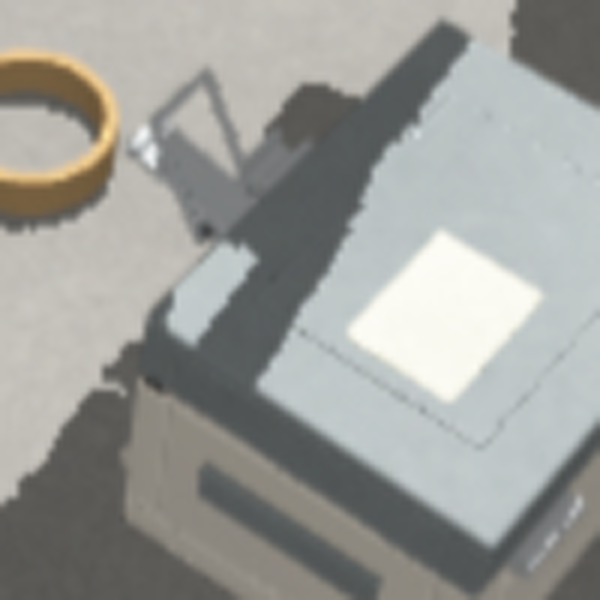

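View pics/d25.png

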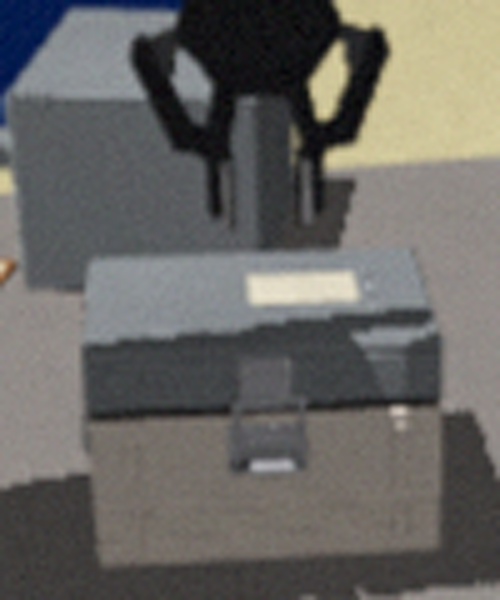

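```bash
cat > latch.py <<'E'
from h import *
# carrier latch plane coords (u out, z)
def uz(X): 
    r=np.array(X)-CEN; return np.array([-(r@CY)-.084, X[2]]), r@CX
def raycirc(cam_,px,c,rad,s=1.4):
    o,d=ray(cam_,px[0]/s,px[1]/s)
    t=np.linspace(0,1.6,160001); P=o+t[:,None]*d; r=P-CEN
    u=-(r@CY)-.084; z=P[:,2]; f=np.hypot(u-c[0],z-c[1])-rad
    return [(round(u[i],4),round(z[i],4),round((r@CX)[i],4)) for i in np.where(np.diff(np.sign(f)))[0]]
def lp(th): return np.array([.014+.018*np.sin(th-.14),.086-.018*np.cos(th-.14)])
E
python3 - <<'E'
from latch import *
for v in (240,244,236):
    sol=raycirc("wrist",(398,v),(.014,.086),.069); print("tip",v,[(s,np.arctan2(s[0]-.014,.086-s[1]).round(3)) for s in sol])
for th in (1.75,1.9,2.0,2.1):
    print(th,lp(th).round(4),raycirc("wrist",(398,229),lp(th),.063))
print("bar tri",tri([("wrist",398/1.4,229/1.4),("scene",300+178/6,190+103/6)]), )
X,_=tri([("wrist",398/1.4,229/1.4),("scene",300+178/6,190+103/6)]);print(uz(X))
X,_=tri([("wrist",366/1.4,228/1.4),("scene",300+207/6,190+70/6)]);print(uz(X))
X,_=tri([("wrist",398/1.4,238/1.4),("scene",300+145/6,190+148/6)]);print("tip",uz(X))
# keeper/ lid
print("lid front edge",[uz(onz("wrist",398/1.4,v/1.4,.151)) for v in (118,124)])
E
```

```text
tip 240 [((np.float64(0.0763), np.float64(0.1156), np.float64(-0.0001)), np.float64(2.014)), ((np.float64(0.0829), np.float64(0.0823), np.float64(0.0)), np.float64(1.517))]
tip 244 []
tip 236 [((np.float64(0.0719), np.float64(0.1235), np.float64(-0.0001)), np.float64(2.146)), ((np.float64(0.0816), np.float64(0.072), np.float64(0.0001)), np.float64(1.367))]
1.75 [0.032  0.0867] [(np.float64(0.064), np.float64(0.141), np.float64(-0.0002)), (np.float64(0.0801), np.float64(0.0461), np.float64(0.0002))]
1.9 [0.0317 0.0894] [(np.float64(0.0635), np.float64(0.1437), np.float64(-0.0002)), (np.float64(0.0797), np.float64(0.0486), np.float64(0.0002))]
2.0 [0.0313 0.0911] [(np.float64(0.0633), np.float64(0.1454), np.float64(-0.0002)), (np.float64(0.0794), np.float64(0.0505), np.float64(0.0002))]
2.1 [0.0307 0.0928] [(np.float64(0.063), np.float64(0.1469), np.float64(-0.0002)), (np.float64(0.0791), np.float64(0.0525), np.float64(0.0002))]
bar tri (array([0.48591101, 0.07972832, 0.13934971]), [1.700972331024105e-05, 1.700972331025073e-05])
(array([0.06426686, 0.13934971]), np.float64(-0.0002078614315215434))
(array([0.06336723, 0.14430174]), np.float64(-0.02077938949429222))
tip (array([0.07852063, 0.09845976]), np.float64(0.00010866080720018608))
lid front edge [(array([-0.0028696,  0.151    ]), np.float64(-0.0003223664080881969)), (array([0.00039408, 0.151     ]), np.float64(-0.00031870395309906087))]
```

>>> drive_tool(
  claw=[0.6,0.6,0.6,0.6,0.6,0.6,0.6,0.6,0.6,0.6,0.6,0.6,0.6,0.6],
  translation=[
    [0,1,-0.02],
    [0,2,-0.02],
    [0,3,-0.02],
    [0,3.68,-0.02],
    [0,3.68,-0.02],
    [-0.2,3.68,-0.02],
    [-0.4,3.68,-0.02],
    [-0.6,3.68,-0.02],
    [-0.8,3.68,-0.02],
    [-1,3.68,-0.02],
    [-1.15,3.68,-0.02],
    [-1.3,3.68,-0.02],
    [-1.4,3.68,-0.02],
    [-1.4,3.68,-0.02],
  ],
  twist=[0,0,0,0,0,0,0,0,0,0,0,0,0,0],
)

```text
time: 45.3
eef_pos: [0.4903, 0.1016, 0.1445]
ee_rot: [-1.146, 1.289, -1.308]
wrist_force: [0.1, -0.6, -0.6]
opening: 0.0341
```

Run:
```python
from latch import *
p,R,s=tool();print(uz(p),s["opening"],s["wrist_force"]);snap("wrist","w26",None,1.4);snap("scene","s26",(300,150,400,290),5);snap("side","d26",(200,100,300,220),5)
```

```text
(array([0.04199922, 0.14445596]), np.float64(0.0014350773936720905)) 0.034084405119077496 [ 0.12538195 -0.55191037 -0.64894093]
```

View pics/w26.png

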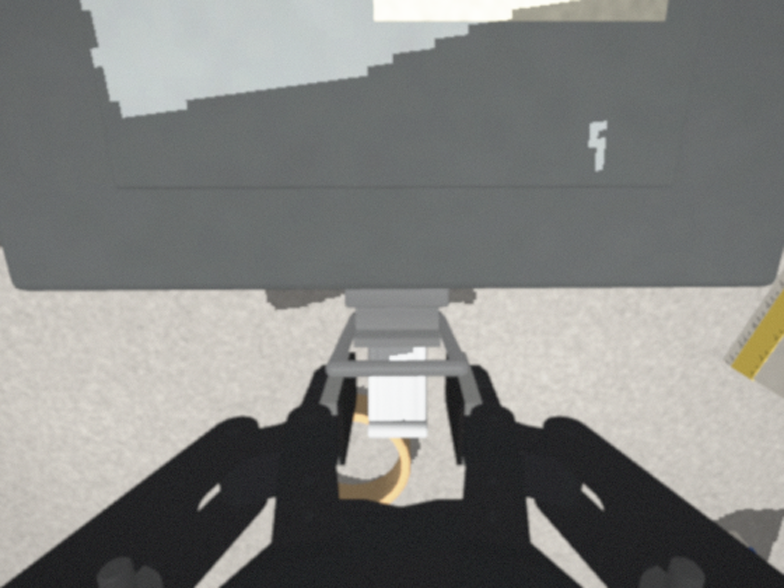

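View pics/d26.png

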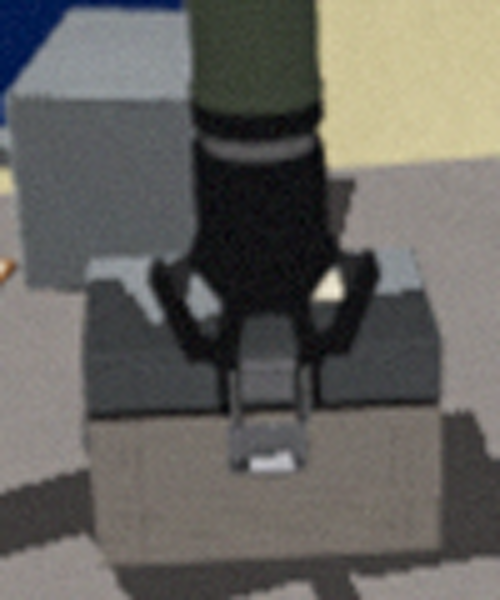

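View pics/s26.png

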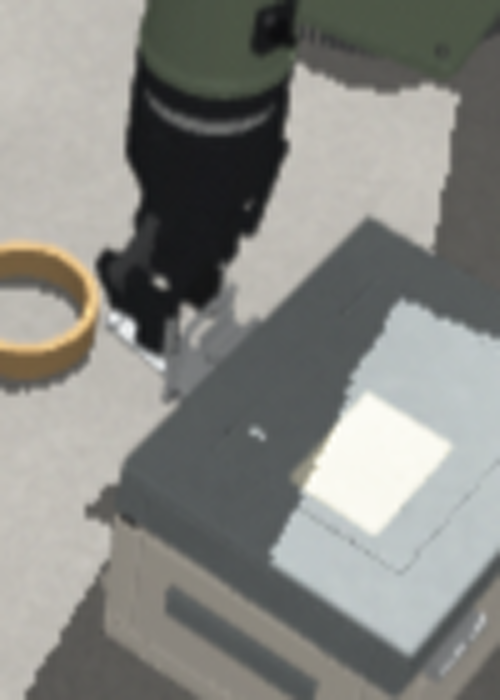

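Run:
```python
from latch import *
for th in (1.8,2.0): print(lp(th).round(4),raycirc("wrist",(398,367),lp(th),.063))
for v in (290,305,312,330,345): print(v,[uz(onz("wrist",398/1.4,v/1.4,z))[0].round(4) for z in (.151,.143,.137)])
for v in (430,436): print([(s,np.arctan2(s[0]-.014,.086-s[1]).round(3)) for s in raycirc("wrist",(398,v),(.014,.086),.069)])
```

```text
[0.0319 0.0876] [(np.float64(0.0252), np.float64(0.1503), np.float64(-0.0003)), (np.float64(0.0809), np.float64(0.048), np.float64(0.0002))]
[0.0313 0.0911] [(np.float64(0.0234), np.float64(0.1536), np.float64(-0.0003)), (np.float64(0.0795), np.float64(0.0507), np.float64(0.0002))]
290 [array([-0.0002,  0.151 ]), array([0.0024, 0.143 ]), array([0.0044, 0.137 ])]
305 [array([0.0045, 0.151 ]), array([0.0074, 0.143 ]), array([0.0096, 0.137 ])]
312 [array([0.0067, 0.151 ]), array([0.0097, 0.143 ]), array([0.0121, 0.137 ])]
330 [array([0.0124, 0.151 ]), array([0.0159, 0.143 ]), array([0.0185, 0.137 ])]
345 [array([0.0174, 0.151 ]), array([0.0212, 0.143 ]), array([0.0241, 0.137 ])]
[((np.float64(0.0549), np.float64(0.1416), np.float64(-0.0002)), np.float64(2.507)), ((np.float64(0.0789), np.float64(0.1094), np.float64(-0.0001)), np.float64(1.917))]
[((np.float64(0.062), np.float64(0.1355), np.float64(-0.0002)), np.float64(2.372)), ((np.float64(0.0743), np.float64(0.1196), np.float64(-0.0001)), np.float64(2.079))]
```

>>> drive_tool(
  claw=[0.6,0.6,0.6],
  translation=[
    [-0.1,0,-0.03],
    [-0.18,0,-0.03],
    [-0.18,0,-0.03],
  ],
  twist=[0,0,0],
)

```text
time: 45.82
eef_pos: [0.49, 0.1088, 0.1445]
ee_rot: [-1.146, 1.289, -1.308]
wrist_force: [0.4, 0.4, -0.5]
opening: 0.0344
```

Run:
```python
from latch import *
p,R,s=tool();print(uz(p),s["opening"],s["wrist_force"]);snap("wrist","w27",(200,150,380,340),4)
```

```text
(array([0.03486941, 0.14445375]), np.float64(0.0001583544666755229)) 0.03440467817915433 [ 0.37881354  0.39226891 -0.48171217]
```

View pics/w27.png

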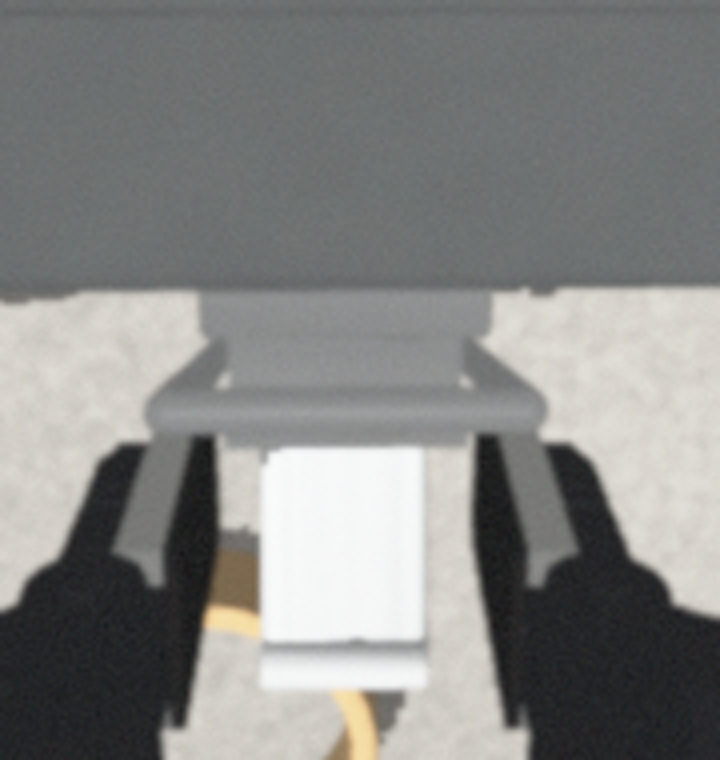

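Run:
```python
from latch import *
q=(200+346/4,150+408/4)
for th in (1.8,1.95,2.1): print(lp(th).round(4),raycirc("wrist",q,lp(th),.063,1))
q=(200+346/4,150+690/4)
for r in (.066,.069,.070):print([(s,np.arctan2(s[0]-.014,.086-s[1]).round(3)) for s in raycirc("wrist",q,(.014,.086),r,1)])
for v in (338,385,445): print(v,[uz(onz("wrist",200+346/4,150+v/4,z))[0].round(4) for z in (.143,.137,.135)])
```

```text
[0.0319 0.0876] [(np.float64(0.0141), np.float64(0.148), np.float64(-0.0005)), (np.float64(0.0697), np.float64(0.0372), np.float64(0.0009))]
[0.0315 0.0903] [(np.float64(0.0129), np.float64(0.1505), np.float64(-0.0006)), (np.float64(0.0687), np.float64(0.0394), np.float64(0.0008))]
[0.0307 0.0928] [(np.float64(0.0116), np.float64(0.1529), np.float64(-0.0006)), (np.float64(0.0675), np.float64(0.0417), np.float64(0.0008))]
[]
[((np.float64(0.0601), np.float64(0.1373), np.float64(-0.0003)), np.float64(2.41)), ((np.float64(0.0733), np.float64(0.1213), np.float64(-0.0)), np.float64(2.108))]
[((np.float64(0.0568), np.float64(0.1414), np.float64(-0.0003)), np.float64(2.484)), ((np.float64(0.0767), np.float64(0.1172), np.float64(0.0)), np.float64(2.033))]
338 [array([0.0079, 0.143 ]), array([0.0105, 0.137 ]), array([0.0114, 0.135 ])]
385 [array([0.0137, 0.143 ]), array([0.0166, 0.137 ]), array([0.0176, 0.135 ])]
445 [array([0.0213, 0.143 ]), array([0.0246, 0.137 ]), array([0.0257, 0.135 ])]
```

>>> drive_tool(
  claw=[0.6,0.6,0.3,0.3,0.3,0.3,0.3,0.3,0.3,0.3,1,1,1,1,1],
  translation=[
    [0.25,0,0],
    [0.5,0,0],
    [0.5,0,0],
    [0.5,0,0],
    [0.5,0,0],
    [0.3,0.1,0],
    [0,0.1,0],
    [-0.25,0.1,0],
    [-0.37,0.1,0],
    [-0.37,0.1,0],
    [-0.37,0.1,0],
    [-0.37,0.1,0],
    [-0.37,0.1,0],
    [-0.37,0.1,0],
    [-0.37,0.1,0],
  ],
  twist=[0,0,0,0,0,0,0,0,0,0,0,0,0,0,0],
  force=25,
)

```text
time: 47.75
eef_pos: [0.4918, 0.1233, 0.1404]
ee_rot: [-1.146, 1.29, -1.308]
wrist_force: [-0.2, -0.3, 0.5]
opening: 0.0429
```

Run:
```python
from latch import *
p,R,s=tool();print(uz(p),s["opening"],s["wrist_force"]);snap("wrist","w28",(200,150,380,340),4)
q=(200+346/4,150+408/4)
```

```text
(array([0.02032265, 0.1403679 ]), np.float64(0.00012724273806522364)) 0.042867197927667806 [-0.21851971 -0.32078928  0.53641833]
```

View pics/w28.png

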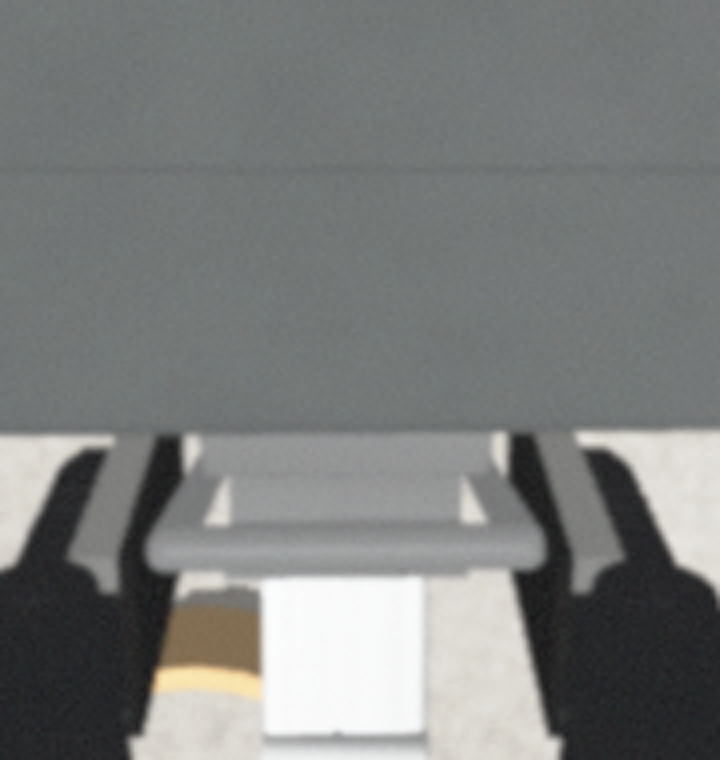

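Run:
```python
from latch import *
q=(200+346/4,150+548/4)
for th in (1.8,1.95,2.1): print(lp(th).round(4),raycirc("wrist",q,lp(th),.063,1))
```

```text
[0.0319 0.0876] [(np.float64(0.0144), np.float64(0.1481), np.float64(-0.0006)), (np.float64(0.0803), np.float64(0.0473), np.float64(0.0007))]
[0.0315 0.0903] [(np.float64(0.0129), np.float64(0.1505), np.float64(-0.0006)), (np.float64(0.0792), np.float64(0.0491), np.float64(0.0007))]
[0.0307 0.0928] [(np.float64(0.0113), np.float64(0.1528), np.float64(-0.0006)), (np.float64(0.0778), np.float64(0.0511), np.float64(0.0007))]
```

>>> drive_tool(
  claw=[1,1,1,1,1,1],
  translation=[
    [0,0.07,0],
    [0,0.14,0],
    [-0.01,0.2,0],
    [-0.02,0.26,0],
    [-0.03,0.31,0],
    [-0.03,0.31,0],
  ],
  twist=[0,0,0,0,0,0],
)

```text
time: 48.55
eef_pos: [0.492, 0.1248, 0.1286]
ee_rot: [-1.145, 1.29, -1.308]
wrist_force: [-2.7, 1.8, 7.6]
opening: 0.0429
```

Run:
```python
from latch import *
p,R,s=tool();print(uz(p),s["opening"],s["wrist_force"]);snap("wrist","w29",(200,150,380,340),4);snap("side","d29",(210,120,290,200),7)
```

```text
(array([0.01877532, 0.12858255]), np.float64(0.00021849632707089352)) 0.04292843350602135 [-2.69573661  1.76296816  7.61907345]
```

View pics/w29.png

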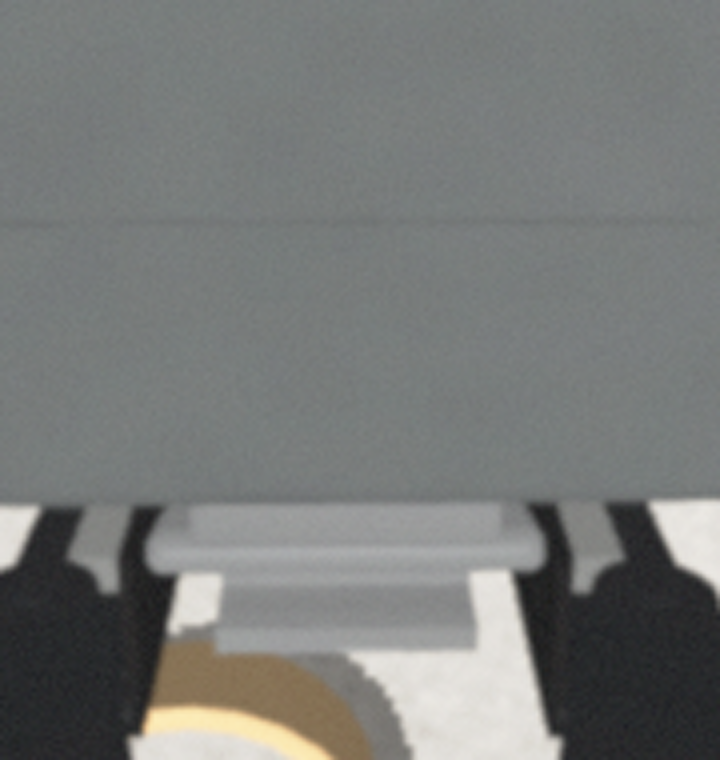

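View pics/d29.png

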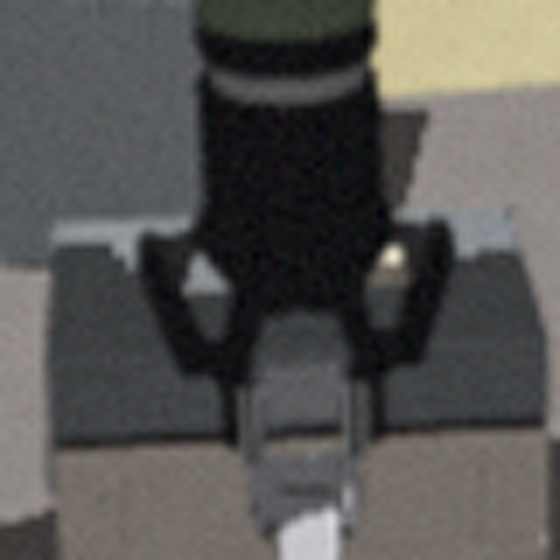

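Run:
```python
from latch import *
# carton_small top corners z=.06 in s20 crop (180,110,2.8)
for q in [(185,490),(225,459),(268,516),(228,550)]:
    X=onz("scene",180+q[0]/2.8,110+q[1]/2.8,.06);print(X.round(3),uz(X)[0].round(3),round(uz(X)[1],3))
print("tape",uz([.437,-.0195,.02]))
def geo(beta,contact_x,contact_u):
    b=np.radians(beta); # a axis (from contact finger to palm centre): x sinb, u cosb ; -b dir (inward): x +cosb?, 
    A=np.array([np.sin(b),np.cos(b)]); B=np.array([-np.cos(b),np.sin(b)]) # (x,u): B outward
    C=np.array([contact_x,contact_u])+57*A/1000+11*B/1000
    f=lambda a,bb:(C*1000+a*A+bb*B).round(1)
    print("beta",beta,"centre",C.round(4),"palm in",f(-42.5,-38),f(-42.5,38),f(42.5,-38),"knk",f(-64,-10),f(-64,10),"other finger",f(57,-11),f(57,11),f(42,11))
for be in (50,60): geo(be,.008,.019)
```

```text
[0.765 0.005 0.06 ] [0.104 0.06 ] 0.286
[0.718 0.015 0.06 ] [0.099 0.06 ] 0.238
[0.746 0.082 0.06 ] [0.03 0.06] 0.257
[0.793 0.072 0.06 ] [0.034 0.06 ] 0.305
tape (array([0.16884291, 0.02      ]), np.float64(-0.03629658985210205))
beta 50 centre [0.0446 0.0641] palm in [36.5  7.6] [-12.4  65.9] [101.6  62.3] knk [ 2.  15.3] [-10.9  30.6] other finger [95.3 92.3] [ 81.2 109.1] [69.7 99.5]
beta 60 centre [0.0519 0.057 ] palm in [34.1  2.9] [-3.9 68.7] [107.7  45.4] knk [ 1.4 16.4] [-8.6 33.7] other finger [106.7  76. ] [95.7 95.1] [82.7 87.6]
```

>>> drive_tool(
  claw=[0.4,0.4,0.4,0.4,0.4,0.4,0.4,0.2,0,0,0],
  translation=[
    [0,0,0],
    [0,0,0],
    [0,0,0],
    [0,-0.3,0],
    [0,-0.8,0],
    [0.2,-1.5,0],
    [1,-2.5,0],
    [2,-3.5,0],
    [2.8,-4,0],
    [3.2,-4,0],
    [3.2,-4,0],
  ],
  twist=[0,0,0,0,0,0,0,0,0,0,0],
)

```text
time: 50.02
eef_pos: [0.4742, -0.0017, 0.2885]
ee_rot: [-1.144, 1.293, -1.309]
wrist_force: [-0.5, 0.1, -0.2]
opening: 0.0855
```

Run:
```python
from latch import *
p,R,s=tool();print(uz(p));snap("wrist","w30",(180,40,400,220),3.6);snap("side","d30",(210,120,290,210),7);snap("scene","s30",(310,180,390,270),7)
```

```text
(array([0.14655436, 0.28848246]), np.float64(-0.0016502331174346517))
```

View pics/w30.png

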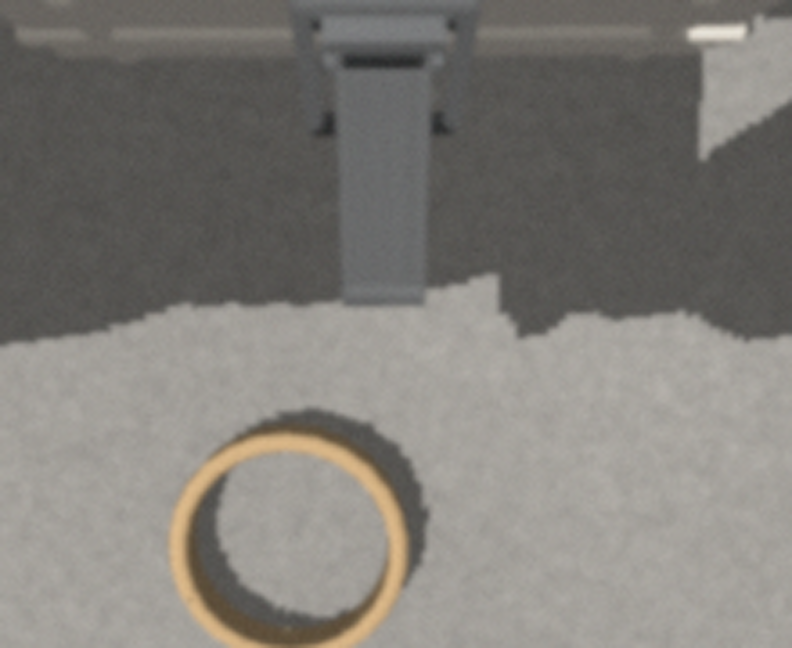

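View pics/d30.png

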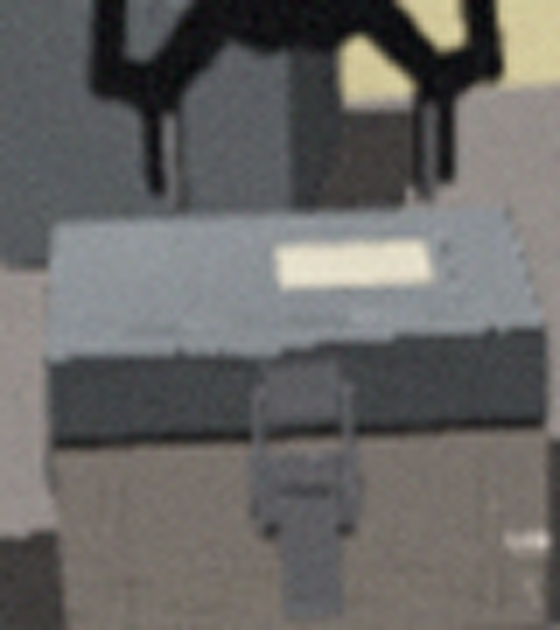

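View pics/s30.png

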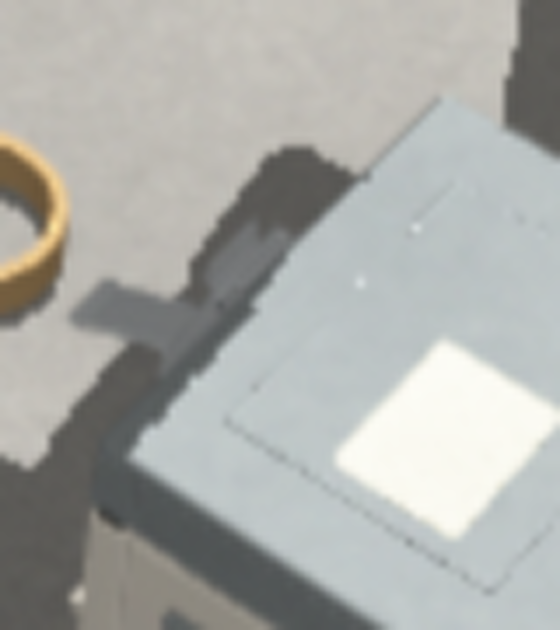

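Run:
```python
from latch import *
def onu(n,px,u0):
    o,d=ray(n,*px); y0=-(u0+.084); k=(y0-(o-CEN)@CY)/(d@CY); X=o+k*d; return ((X-CEN)@CX).round(4),X[2].round(4)
S=lambda a,b:(210+a/7,120+b/7)
for nm,q in [("Ltip",(158,198)),("Rtip",(440,188)),("Lback",(148,150)),("Rback",(455,150)),("Lelbow",(92,60)),("Relbow",(500,60)),("Lelbow bottom",(130,100))]: print(nm,onu("side",S(*q),.1466))
for th in (1.35,1.3,1.2,1.1,1.0,.9,.8,.7,.6,.5,.4,.3,.2,.1,0):
    s=.056; K=np.array([.014,.086])+s*np.array([np.sin(th),-np.cos(th)])+.005*np.array([np.cos(th),np.sin(th)]); print(th,K.round(4))
# lever angle now
q=(180+383/3.6,40+303/3.6)
for r in (.068,.070,.072): print([(s,np.arctan2(s[0]-.014,.086-s[1]).round(3)) for s in raycirc("wrist",q,(.014,.086),r,1)])
```

```text
Ltip (np.float64(-0.0535), np.float64(0.2797))
Rtip (np.float64(0.0503), np.float64(0.2798))
Lback (np.float64(-0.0561), np.float64(0.2984))
Rback (np.float64(0.0559), np.float64(0.2944))
Lelbow (np.float64(-0.0739), np.float64(0.333))
Relbow (np.float64(0.0723), np.float64(0.3283))
Lelbow bottom (np.float64(-0.0614), np.float64(0.3176))
1.35 [0.0697 0.0786]
1.3 [0.0693 0.0758]
1.2 [0.068  0.0704]
1.1 [0.0662 0.0651]
1.0 [0.0638 0.06  ]
0.9 [0.061  0.0551]
0.8 [0.0577 0.0506]
0.7 [0.0539 0.0464]
0.6 [0.0497 0.0426]
0.5 [0.0452 0.0393]
0.4 [0.0404 0.0364]
0.3 [0.0353 0.034 ]
0.2 [0.03   0.0321]
0.1 [0.0246 0.0308]
0 [0.019 0.03 ]
[((np.float64(0.0778), np.float64(0.1095), np.float64(-0.001)), np.float64(1.924)), ((np.float64(0.0795), np.float64(0.0676), np.float64(-0.0007)), np.float64(1.297))]
[((np.float64(0.0776), np.float64(0.1153), np.float64(-0.0011)), np.float64(2.003)), ((np.float64(0.0797), np.float64(0.0619), np.float64(-0.0006)), np.float64(1.219))]
[((np.float64(0.0774), np.float64(0.1202), np.float64(-0.0011)), np.float64(2.065)), ((np.float64(0.0799), np.float64(0.057), np.float64(-0.0006)), np.float64(1.156))]
```

Run:
```python
from latch import *
b=np.radians(62); zd=-(CX*np.sin(b)-CY*np.cos(b)); print(zd,np.degrees(np.arctan2(zd[1],zd[0])))
goto(carr(.053,-.084-.112,.25),zd)
```

```text
[-0.8171449   0.57643232 -0.        ] 144.8
trans [-0.834  0.956  1.359] twist [-25.31   4.69]
```

>>> drive_tool(
  claw=[0,0,0,0,0,0,0,0,0,0,0,0,0,0,0,0,0,0,0],
  translation=[
    [0,0,0.2],
    [0,0,0.4],
    [0,0,0.6],
    [-0.2,0,0.8],
    [-0.4,0,1],
    [-0.6,0,1.2],
    [-0.8,0,1.36],
    [-0.83,0.3,1.36],
    [-0.83,0.6,1.36],
    [-0.83,0.96,1.36],
    [-0.83,0.96,1.36],
    [-0.83,0.96,1.36],
    [-0.83,0.96,1.36],
    [-0.83,0.96,1.36],
    [-0.83,0.96,1.36],
    [-0.83,0.96,1.36],
    [-0.83,0.96,1.36],
    [-0.83,0.96,1.36],
    [-0.83,0.96,1.36],
  ],
  twist=[-1.5,-3,-4.5,-6,-7.5,-9,-10.5,-12,-13.5,-15,-16.5,-18,-19.5,-21,-22.5,-24,-25.31,-25.31,-25.31],
)

```text
time: 52.55
eef_pos: [0.5326, 0.0262, 0.2493]
ee_rot: [-1.446, -0.748, 0.743]
wrist_force: [0.2, -0.4, 0.5]
opening: 0.0854
```

Run:
```python
from latch import *
p,R,s=tool();print(uz(p),s["joints"].round(2),R.round(3)); snap("side","d31",(190,80,310,220),4.5)
# units per metre: convert (x,u,z) steps
print("x:",(R.T@CX/.04*.01).round(3),"u:",(R.T@(-CY)/.04*.01).round(3))
b=np.radians(62); zd=-(CX*np.sin(b)-CY*np.cos(b)); goto(p,zd)
for Ku,Kz in [(.085,.085),(.0697,.082),(.0693,.0758),(.0662,.0651),(.061,.0551),(.0539,.0464),(.0497,.0426),(.0452,.0393)]:
    goto(carr(.053,-.084-(Ku+.0364),Kz+.009))
```

```text
(array([0.11156499, 0.24931995]), np.float64(0.052843497104955214)) [ 0.03  0.25  1.67 -0.01  1.21 -2.49] [[ 0.577  0.006 -0.817]
 [ 0.817 -0.005  0.577]
 [-0.    -1.    -0.008]]
x: [ 0.118  0.002 -0.221] u: [-0.221  0.001 -0.118]
trans [0.002 0.003 0.003] twist [-8.0000e-03  2.9992e+01]
trans [-0.212  3.887 -0.086] twist None
trans [0.126 3.96  0.095] twist None
trans [0.135 4.115 0.101] twist None
trans [0.203 4.382 0.139] twist None
trans [0.318 4.632 0.202] twist None
trans [0.475 4.849 0.288] twist None
trans [0.568 4.943 0.338] twist None
trans [0.667 5.025 0.391] twist None
```

View pics/d31.png

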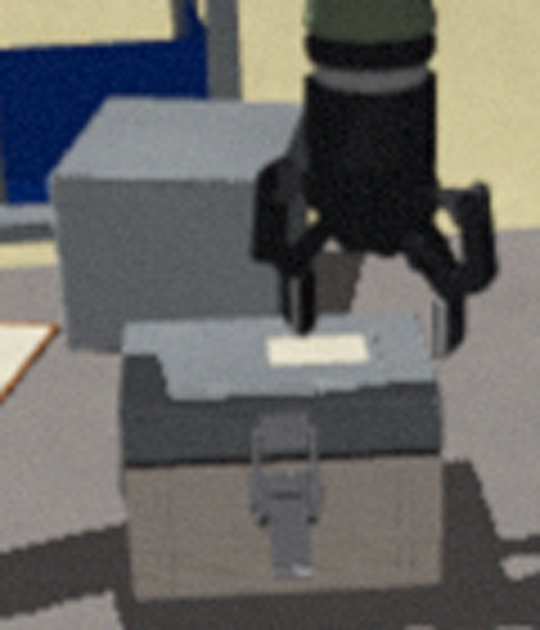

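>>> drive_tool(
  claw=[0,0,0,0,0,0,0,0,0,0,0,0,0,0],
  translation=[
    [-0.1,1,-0.05],
    [-0.1,2,-0.05],
    [0,3,0],
    [0.12,3.7,0.09],
    [0.12,3.96,0.1],
    [0.13,4.05,0.1],
    [0.14,4.12,0.1],
    [0.17,4.25,0.12],
    [0.2,4.38,0.14],
    [0.26,4.5,0.17],
    [0.32,4.63,0.2],
    [0.4,4.74,0.25],
    [0.47,4.85,0.29],
    [0.47,4.85,0.29],
  ],
  twist=[0,0,0,0,0,0,0,0,0,0,0,0,0,0],
)

```text
time: 54.35
eef_pos: [0.5353, 0.0475, 0.055]
ee_rot: [-1.446, -0.749, 0.743]
wrist_force: [0.3, -1.0, -0.5]
opening: 0.0858
```

Run:
```python
from latch import *
p,R,s=tool();print(uz(p),s["joints"].round(2),s["wrist_force"]); snap("side","d32",(200,110,310,230),5);snap("scene","s32",(300,170,400,290),5); snap("wrist","w32",None,1.4)
```

```text
(array([0.09009087, 0.05496869]), np.float64(0.05287924354681978)) [ 0.07  0.46  1.91 -0.01  0.76 -2.45] [ 0.28445743 -1.04944519 -0.52976937]
```

View pics/d32.png

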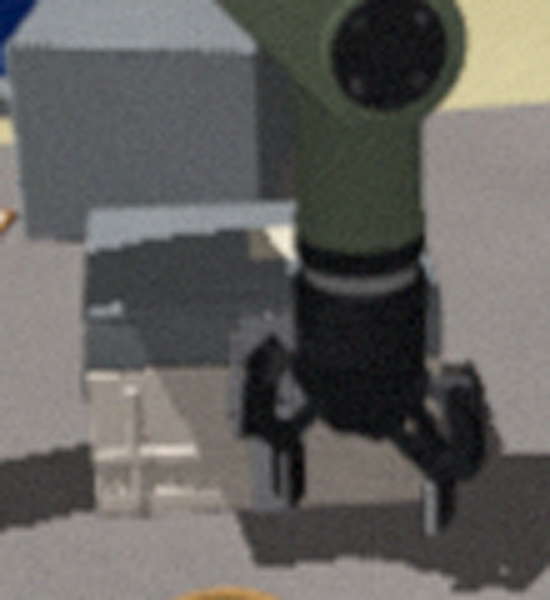

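View pics/s32.png

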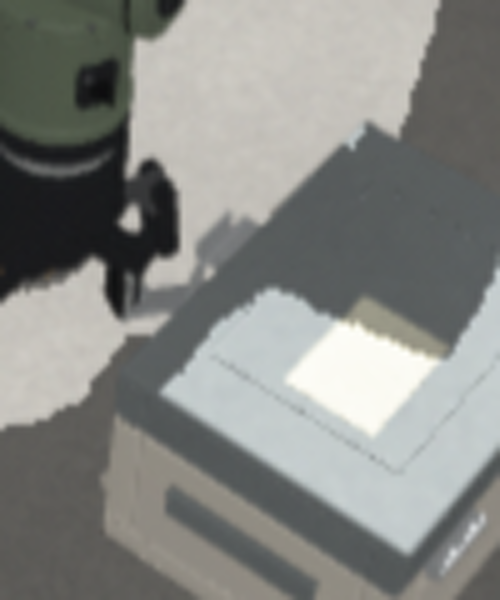

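View pics/w32.png

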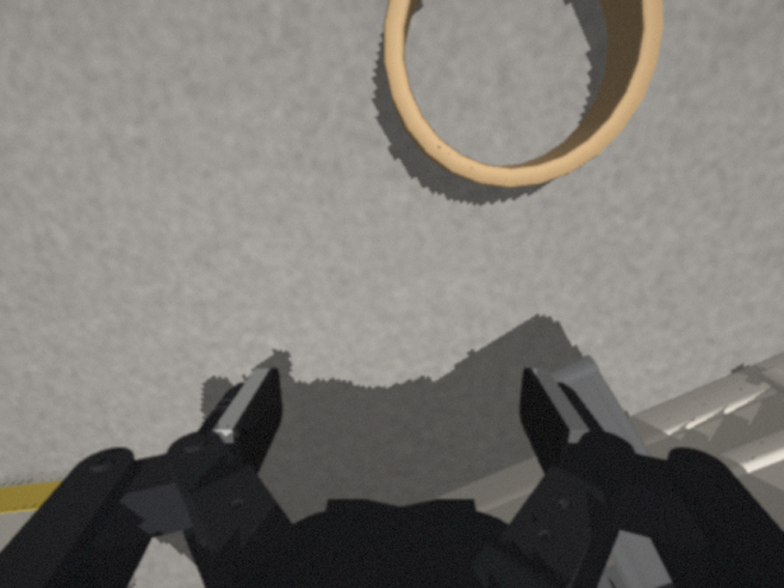

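>>> drive_tool(
  claw=[0,0,0,0,0,0,0,0,0,0],
  translation=[
    [0.05,0.05,0.03],
    [0.09,0.1,0.05],
    [0.14,0.14,0.08],
    [0.19,0.18,0.1],
    [0.25,0.22,0.13],
    [0.3,0.25,0.16],
    [0.36,0.28,0.19],
    [0.41,0.31,0.22],
    [0.46,0.34,0.25],
    [0.46,0.34,0.25],
  ],
  twist=[0,0,0,0,0,0,0,0,0,0],
)

```text
time: 55.75
eef_pos: [0.538, 0.0683, 0.0416]
ee_rot: [-1.446, -0.749, 0.743]
wrist_force: [1.4, -1.2, -1.4]
opening: 0.0854
```

Run:
```python
from latch import *
p,R,s=tool();print(uz(p),s["joints"].round(2),s["wrist_force"]); snap("side","d33",(200,110,310,230),5);snap("scene","s33",(300,170,400,290),5); snap("wrist","w33",None,1.4)
```

```text
(array([0.06910724, 0.04159443]), np.float64(0.0528865899719206)) [ 0.11  0.49  1.91 -0.01  0.73 -2.41] [ 1.41493426 -1.16455257 -1.39374683]
```

View pics/d33.png

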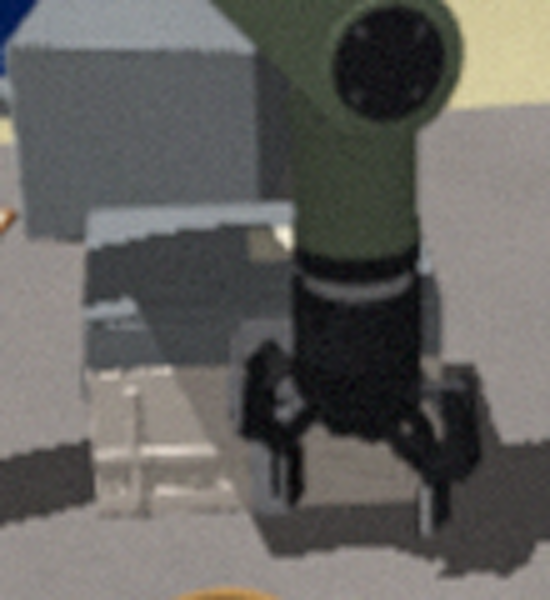

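View pics/w33.png

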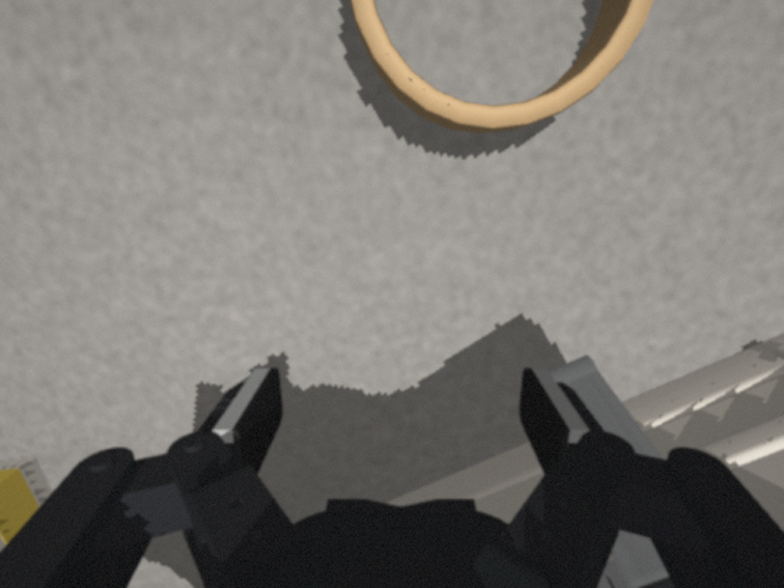

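>>> drive_tool(
  claw=[0,0,0,0,0],
  translation=[
    [0.05,0.03,0.03],
    [0.1,0.05,0.06],
    [0.15,0.06,0.08],
    [0.2,0.07,0.1],
    [0.2,0.07,0.1],
  ],
  twist=[0,0,0,0,0],
)

```text
time: 56.52
eef_pos: [0.538, 0.072, 0.0391]
ee_rot: [-1.45, -0.75, 0.755]
wrist_force: [0.5, -27.1, 4.3]
opening: 0.0853
```

Run:
```python
from latch import *
p,R,s=tool();print(uz(p),s["joints"].round(2),s["wrist_force"],s["ft_torque"]); snap("side","d34",(220,130,310,230),6);snap("scene","s34",(310,180,410,290),6); snap("wrist","w34",(300,200,560,420),3)
```

```text
(array([0.06537088, 0.03906368]), np.float64(0.05242010426797652)) [ 0.12  0.49  1.91 -0.02  0.73 -2.4 ] [  0.50654088 -27.05561209   4.33023736] [-2.13885386  0.15388629  1.28953157]
```

View pics/d34.png

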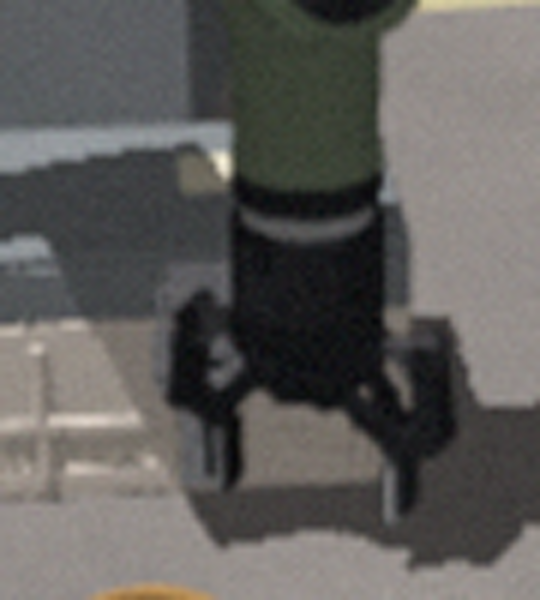

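View pics/w34.png

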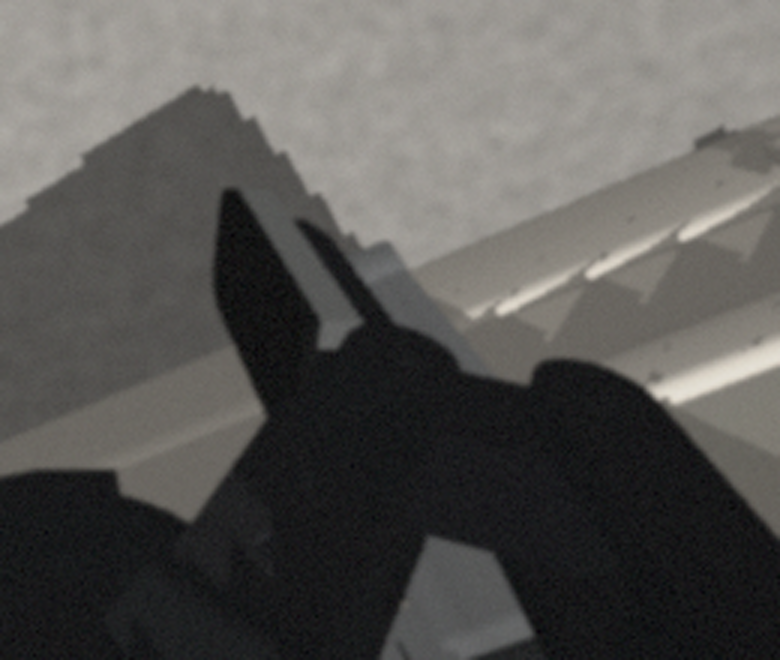

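View pics/s34.png

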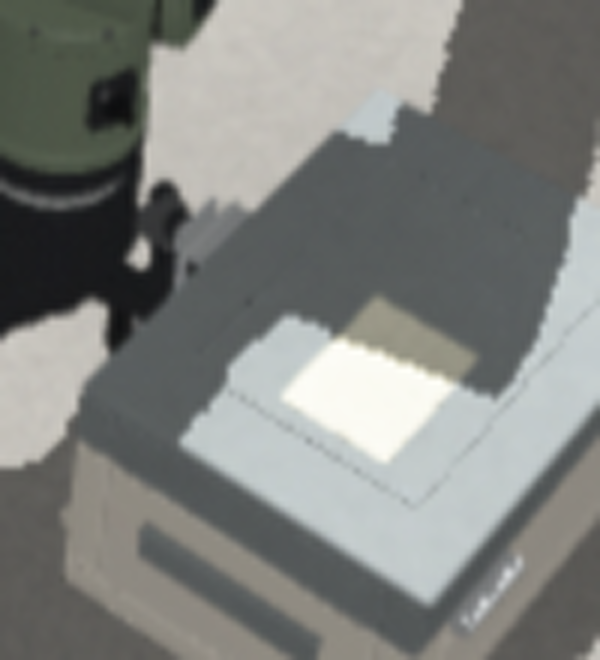

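>>> drive_tool(
  claw=[0,0,0,0,0,0,0],
  translation=[
    [-0.07,0,-0.04],
    [-0.13,0.1,-0.07],
    [-0.13,0.25,-0.07],
    [-0.13,0.3,-0.07],
    [-0.05,0.3,-0.03],
    [0,0.3,0],
    [0,0.3,0],
  ],
  twist=[0,0,0,0,0,0,0],
)

```text
time: 57.55
eef_pos: [0.5381, 0.0715, 0.027]
ee_rot: [-1.451, -0.751, 0.757]
wrist_force: [-0.0, -4.6, -1.1]
opening: 0.0855
```

Run:
```python
from latch import *
p,R,s=tool();print(uz(p),s["wrist_force"],s["ft_torque"])
```

```text
(array([0.06593109, 0.0270236 ]), np.float64(0.0525759495369413)) [-0.04951304 -4.56513521 -1.14066959] [-0.50026477 -0.09463415  0.20405867]
```

>>> drive_tool(
  claw=[0,0,0,0],
  translation=[
    [0.03,0,0.02],
    [0.06,0,0.03],
    [0.09,0,0.05],
    [0.09,0,0.05],
  ],
  twist=[0,0,0,0],
)

```text
time: 58.05
eef_pos: [0.5384, 0.072, 0.0272]
ee_rot: [-1.454, -0.753, 0.765]
wrist_force: [1.4, -19.7, 2.1]
opening: 0.0856
```

Run:
```python
from latch import *
p,R,s=tool();print(uz(p),s["wrist_force"],s["ft_torque"])
```

```text
(array([0.06534082, 0.02719673]), np.float64(0.052793192925889416)) [  1.42213397 -19.71179603   2.13402689] [-1.98609492 -0.01379242  1.04441152]
```

>>> drive_tool(
  claw=[0,0,0,0,0,0,0],
  translation=[
    [-0.2,0,-0.1],
    [-0.6,0,-0.3],
    [-1.1,0,-0.5],
    [-1.6,-0.5,-0.8],
    [-1.6,-2,-0.8],
    [-1.6,-3.5,-0.8],
    [-1.6,-4.5,-0.8],
  ],
  twist=[0,0,0,0,0,0,0],
)

```text
time: 58.92
eef_pos: [0.5285, 0.0044, 0.2117]
ee_rot: [-1.456, -0.756, 0.761]
wrist_force: [0.0, -0.3, -0.1]
opening: 0.0851
```

Run:
```python
from latch import *
p,R,s=tool();print(uz(p),s["wrist_force"]); snap("side","d35",(220,130,310,230),6);snap("scene","s35",(310,180,410,290),6)
```

```text
(array([0.13361389, 0.2116587 ]), np.float64(0.051529803183590975)) [ 0.00767339 -0.33889924 -0.12735284]
```

View pics/d35.png

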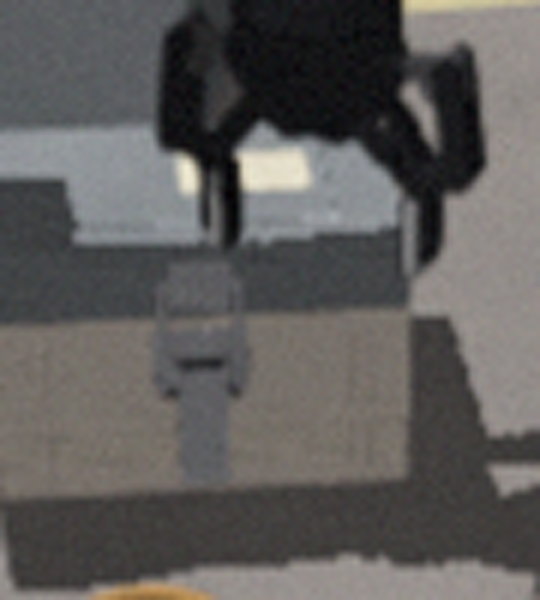

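View pics/s35.png

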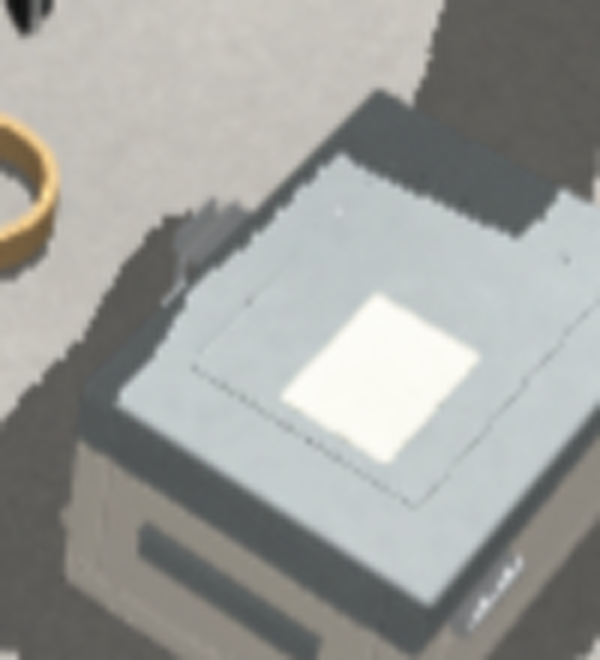

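Run:
```python
from latch import *
for th in (0,.08,.15,.2,.3):
    for o in (.005,):
        u,z=np.array([.014,.086])+.070*np.array([np.sin(th),-np.cos(th)])+o*np.array([np.cos(th),np.sin(th)])
        X=carr(0,-.084-u,z); a=proj("side",X); b=proj("scene",X); print(th,((a-[220,130])*6).round(1),((b-[310,180])*6).round(1))
# check ref: bench base corner of carrier and latch pivot
for X in (carr(-.111,-.084,0),carr(.111,-.084,0),carr(.111,-.084,.105)): print(((proj("side",X)-[220,130])*6).round(1))
```

```text
0 [203.2 478.1] [175.9 386.3]
0.08 [203.7 482.5] [166.3 379.3]
0.15 [204.1 485.8] [158.2 372.8]
0.2 [204.4 487.7] [152.4 367.9]
0.3 [204.9 490.7] [141.4 357.7]
[ -3.8 495.5]
[405.4 475.4]
[408.6 303.7]
```

Run:
```python
from latch import *
goto(carr(0,-.084-.14,.20),CX)
```

```text
trans [-0.758  0.324  1.12 ] twist [25.465 -4.535]
```

>>> drive_tool(
  claw=[0,0,0,0,0,0,0,0,0,0,0,0.5,1,1,1,1,1,1],
  translation=[
    [-0.1,0,0.2],
    [-0.2,0,0.4],
    [-0.4,0,0.6],
    [-0.6,0,0.8],
    [-0.76,0,1.12],
    [-0.76,0,1.12],
    [-0.76,0,1.12],
    [-0.76,0,1.12],
    [-0.76,0,1.12],
    [-0.76,0,1.12],
    [-0.76,0,1.12],
    [-0.76,0.1,1.12],
    [-0.76,0.2,1.12],
    [-0.76,0.3,1.12],
    [-0.76,0.32,1.12],
    [-0.76,0.32,1.12],
    [-0.76,0.32,1.12],
    [-0.76,0.32,1.12],
  ],
  twist=[1.6,3.2,4.8,6.4,8,9.6,11.2,12.8,14.4,16,17.6,19.2,20.8,22.4,24,25.47,25.47,25.47],
)

```text
time: 61.28
eef_pos: [0.4762, 0.0044, 0.1997]
ee_rot: [-1.151, 1.281, -1.321]
wrist_force: [-0.0, -0.1, -0.0]
opening: -0.0
```

Run:
```python
from latch import *
p,R,s=tool();print(uz(p),s["wrist_force"]); snap("wrist","w36",(180,0,400,180),3.6)
for th in (0,.08,.15,.2):
    u,z=np.array([.014,.086])+.070*np.array([np.sin(th),-np.cos(th)])+.005*np.array([np.cos(th),np.sin(th)])
    print(th,((proj("wrist",carr(0,-.084-u,z))-[180,0])*3.6).round(1))
print(((proj("wrist",carr(0,-.084-.0205,.137))-[180,0])*3.6).round(1),"lid top edge",[((proj("wrist",carr(-.05,-.084,z))-[180,0])*3.6).round(1) for z in (.145,.151)])
```

```text
(array([0.14022815, 0.1996862 ]), np.float64(-0.00039060141517745483)) [-0.00823905 -0.10449163 -0.0035187 ]
0 [376.3 220.1]
0.08 [376.4 243.6]
0.15 [376.4 263.6]
0.2 [376.4 277.6]
[384.4 113.8] lid top edge [array([ 19.6, -73.5]), array([  5.5, -92.1])]
```

View pics/w36.png

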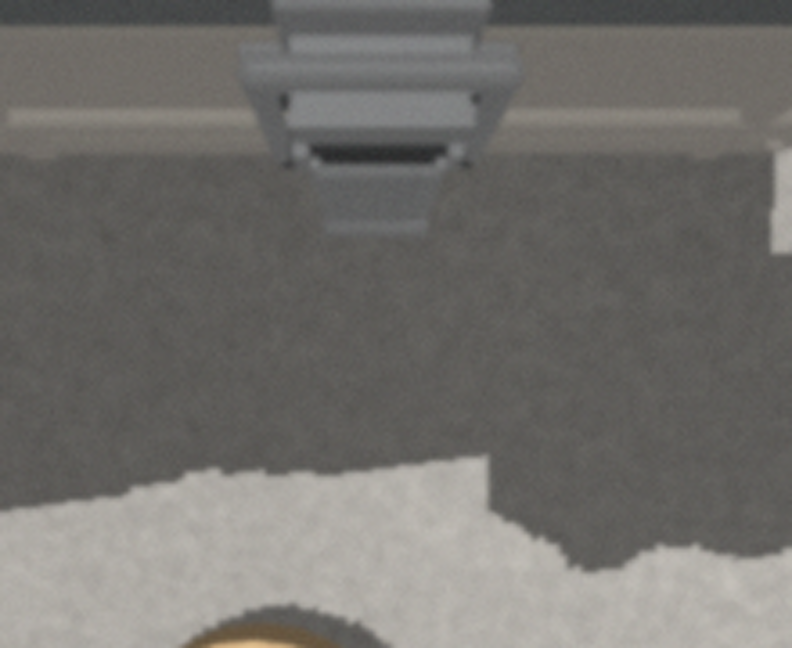

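Run:
```python
from latch import *
P=lambda x,u,z:((proj("wrist",carr(x,-.084-u,z))-[180,0])*3.6).round(1)
print("base",P(-.08,0,0),"lid bottom edge",P(-.08,0,.105),P(-.08,0,.111),"bar",P(0,.0125,.131),"pivot outer",P(0,.019,.086), "tip bottom",P(0,.0165,.016),P(.013,.019,.016),P(-.013,.019,.016))
```

```text
base [ 74.  148.3] lid bottom edge [-84.4  20. ] [-98.8   8.3] bar [383.9  63.8] pivot outer [379.9 167.8] tip bottom [376.3 209.3] [426.8 220.3] [325.9 219.9]
```

Run:
```python
from latch import *
im=read_camera("wrist").astype(int)
c=int(180+376/3.6)
for v in range(38,72): print(v,im[v,c-4:c+5].mean((0,1)).round(0),im[v,200:230].mean((0,1)).round(0),im[v,330:360].mean((0,1)).round(0))
P=lambda x,u,z:(proj("wrist",carr(x,-.084-u,z))).round(1)
print(P(0,.019,.016),P(0,.0216,.016),P(0,.0246,.0164),P(-.06,0,0),P(.05,0,0))
```

```text
38 95.0 111.0 112.0
39 89.0 111.0 111.0
40 71.0 109.0 109.0
41 55.0 107.0 107.0
42 50.0 102.0 102.0
43 48.0 94.0 95.0
44 54.0 91.0 91.0
45 81.0 90.0 91.0
46 105.0 90.0 91.0
47 112.0 90.0 91.0
48 107.0 90.0 90.0
49 99.0 90.0 91.0
50 96.0 90.0 91.0
51 95.0 90.0 93.0
52 95.0 90.0 92.0
53 95.0 90.0 93.0
54 95.0 90.0 93.0
55 95.0 90.0 92.0
56 96.0 90.0 91.0
57 96.0 90.0 92.0
58 96.0 90.0 91.0
59 97.0 91.0 91.0
60 97.0 91.0 91.0
61 103.0 91.0 91.0
62 108.0 90.0 91.0
63 106.0 89.0 92.0
64 102.0 91.0 92.0
65 97.0 90.0 93.0
66 93.0 90.0 93.0
67 94.0 90.0 92.0
68 93.0 90.0 91.0
69 93.0 90.0 90.0
70 92.0 90.0 91.0
71 92.0 90.0 90.0
[284.4  61.2] [284.4  64.3] [284.4  67.8] [221.4  41.4] [336.2  41.9]
```

Run:
```python
from latch import *
snap("scene","s40",None,1.4); snap("side","d40",None,1.4)
```

```text
(no output)
```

View pics/s40.png

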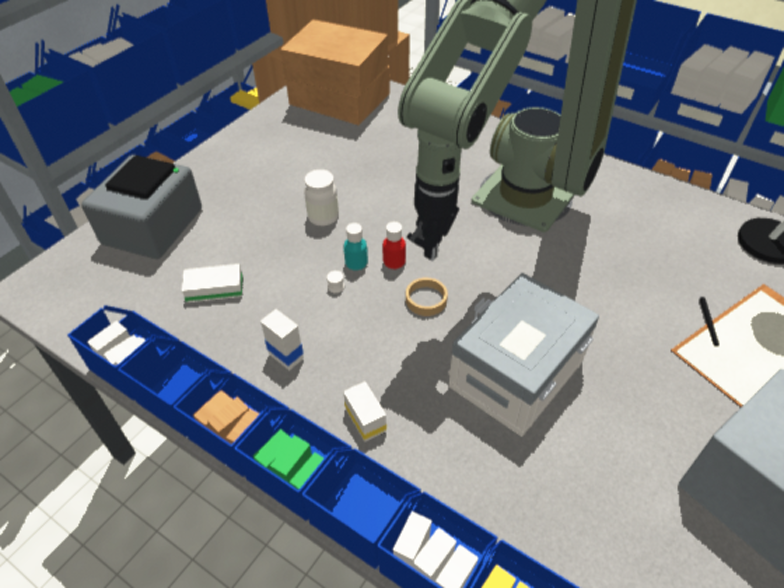

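View pics/d40.png

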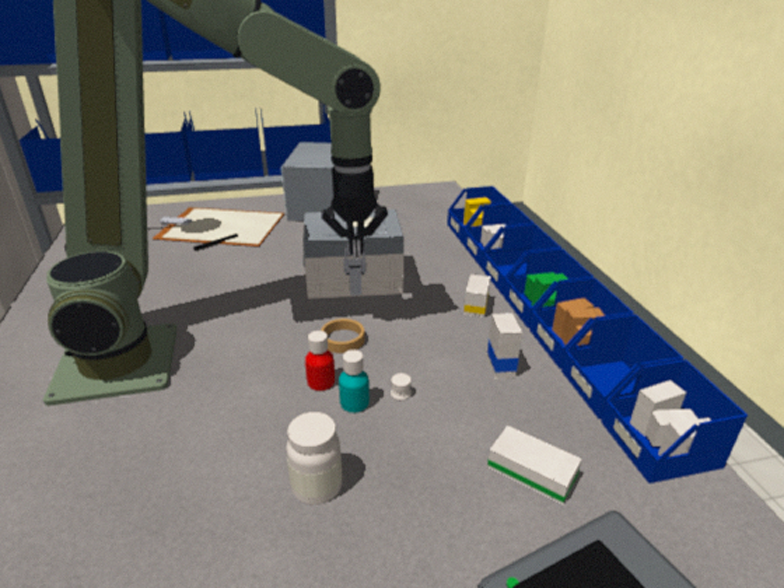

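```bash
python3 -c "
from station import *
print(close_job())"
```

```text
the job is handed in; nothing more can be done
None
```

The carrier is packed, closed and latched, and I handed the job in at about 61 s of the 210 s allowed. The cool pack stands in its slot, and the three brown bottles on the bench each have their own compartment. I saw no fourth bottle in any view. The lid was then pushed down onto its seal, the loop hooked over the keeper and the lever pressed down.

**What the last checks showed:**
- **Pack and bottles:** all stood upright in the last pictures before the lid closed.
- **Lid:** in the final wrist view its lower edge is where a fully shut lid should be, and the dark seal gap is gone in the side view.
- **Loop:** the bar lies in the keeper, behind its lip.
- **Bystanders:** the cartons, jars, tape roll and the red and turquoise look-alikes appear unmoved.
- **Robot:** the gripper was clear of everything, and the wrist force read close to zero.

**What disagreed or is less certain:**
- **Lever angle:** the gripper's linkage hit the keeper, then most likely the lever's pivot, so I could press the lever directly only to about 0.15 rad, by calculation. The highest reading there was about 27 N. After I backed off, the last picture puts the lever between 0 and 0.05 rad. It appears to have gone over centre and shut itself, but I did not press it flat and confirm that by touch.
- **Camera fit:** the camera positions disagreed with each other by a few millimetres, and all the figures above carry that error.

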